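Clear the tape roll off the parts bin and load the prints

TASK

A roll of masking tape is lying over the parts bin under the bench light: first take it off and lay it flat in the middle of the filler tin's lid. Then put the three white printed parts (the round flange with a lug, the L-bracket and the sleeve) into the bin, down below its rim. Leave the spray can, the glue bottle, the cutter knife and the sanding block standing or lying where they are.

Things in the scene. Friction and masses are not known exactly. Their poses are not given: they have to be found in the camera images.
- bin: Fixed grey open-topped parts bin, 100 (x) x 190 (y) x 60 (z) mm, walls and floor 5 thick (inside 90 x 180). Origin: centre of its underside, on the table; z up, long side along y. It stands with its long side pointing roughly away from the robot, open to both sides (its +-x).
- light (a point): Middle of the underside of a straight aluminium light bar fixed over the bin: at x 2.5, y 0, z 250 of the bin, same axes. Bar 45 deep (x) x 340 long (y) x 30 mm high, on two 14-thick posts at y +-155 with round feet (radius 22, 6 high). It hangs over the bin mouth: a tool pointing straight down cannot get over the mouth; lean it to come in under the bar from the side (bin +x or -x).
- roll: Roll of masking tape, a ring of outer diameter 115 mm, core hole diameter 76 (wall 19.5), 24 high, about 0.18 kg. It starts flat across the two long rims of the bin, underside at the bin's z 60. Origin: centre of its underside; z is the ring axis.
- tin: Round metal tin of filler with a closed flat lid, diameter 150 mm, 80 high, fixed. Origin: centre of its underside, on the table; the lid's top is at z 80.
- flange: White printed flange: disc of diameter 62 mm, 8 thick, with an upright lug on its centre, 10 thick (x) x 28 wide (y), top at z 42. Origin: centre of the disc's underside. Starts disc down.
- bracket: White printed L-bracket: base plate 60 (x) x 36 (y) x 7 mm thick, with an upright plate 9 thick (x) x 36 wide (y) at its -x end, centred on x -25.5, top at z 42. Origin: centre of the base's underside. Starts base down.
- sleeve: White printed flanged sleeve (solid): foot of diameter 46 mm, 8 high, then a barrel of diameter 30 up to z 46. Origin: centre of the foot's underside. Starts upright.
- can: Bystander: spray can with a green cap, diameter 53 mm, 152 high, standing. Origin: centre of its underside.
- glue: Bystander: white glue bottle, diameter 36 mm, tapering to a nozzle, 120 high, standing. Origin: centre of its underside.
- cutter: Bystander: cutter knife lying flat along its x, 125 mm long (x from -60 to +65), 22 wide, 19 high. Origin: underside, near the middle.
- sander: Bystander: cork sanding block, 34 (x) x 62 (y) x 28 (z) mm, lying flat. Origin: centre of its underside.
Mind the look-alikes: they are no part of the job. There is more than one size of the tin; the one meant has the size given above.

How it is judged:
On the way, in this order (a step that is already met when the one before it is completed fails the run):
1. the roll lies flat in the middle of the tin's lid while none of the printed parts is in the bin yet (horizontal distance between roll and tin below 0.035 m and z of roll in the frame of tin between 0.074 and 0.086 m and angle between roll's own z axis and vertical below 0.12 rad and contact force between the fingers and roll below 0.1 N and not (x of flange in the frame of bin between -0.046 and 0.046 m and y of flange in the frame of bin between -0.091 and 0.091 m and z of flange in the frame of bin between -0.005 and 0.058 m) and not (x of bracket in the frame of bin between -0.046 and 0.046 m and y of bracket in the frame of bin between -0.091 and 0.091 m and z of bracket in the frame of bin between -0.005 and 0.058 m) and not (x of sleeve in the frame of bin between -0.046 and 0.046 m and y of sleeve in the frame of bin between -0.091 and 0.091 m and z of sleeve in the frame of bin between -0.005 and 0.058 m)), for 0.2 s.
2. all three printed parts are in the bin (x of flange in the frame of bin between -0.046 and 0.046 m and y of flange in the frame of bin between -0.091 and 0.091 m and z of flange in the frame of bin between -0.005 and 0.058 m and x of bracket in the frame of bin between -0.046 and 0.046 m and y of bracket in the frame of bin between -0.091 and 0.091 m and z of bracket in the frame of bin between -0.005 and 0.058 m and x of sleeve in the frame of bin between -0.046 and 0.046 m and y of sleeve in the frame of bin between -0.091 and 0.091 m and z of sleeve in the frame of bin between -0.005 and 0.058 m), for 0.2 s.
At the end, for the whole second after the job is handed in: The roll lies flat (within 7 degrees) on the tin's lid, its centre within 35 mm of the lid's centre; the origins of flange, bracket and sleeve are inside the bin's walls and below its rim; all four are at rest and released (all of step 2 and horizontal distance between roll and tin below 0.035 m and z of roll in the frame of tin between 0.074 and 0.086 m and angle between roll's own z axis and vertical below 0.12 rad and linear speed of each of flange, bracket, sleeve, roll below 0.03 m/s); the robot touches nothing.
It fails at once if the spray can is pushed more than 30 mm away or tipped over (distance of can from where it was at the start of the episode above 0.03 m or angle between can's own z axis and vertical above 0.4 rad).
It fails at once if the glue bottle is pushed more than 30 mm away or tipped over (distance of glue from where it was at the start of the episode above 0.03 m or angle between glue's own z axis and vertical above 0.4 rad).
It fails at once if the cutter knife is pushed more than 30 mm away or tipped over (distance of cutter from where it was at the start of the episode above 0.03 m or angle between cutter's own z axis and vertical above 0.4 rad).
It fails at once if the sanding block is pushed more than 30 mm away or tipped over (distance of sander from where it was at the start of the episode above 0.03 m or angle between sander's own z axis and vertical above 0.4 rad).
It also fails if it takes over 72 s, if anything falls off the work surface, if the arm or the gripper's body presses on something with over 40 N, if the wrist force passes 120 N, or if a joint passes its speed limit or range.

ROBOT

A 7-joint arm with a two-finger parallel gripper is mounted at the origin on the work surface. World frame = base frame: x ahead of the robot, y to its left, z up, the work surface at z = 0. Lengths are in m, angles in rad, forces in N, time in s.
With the tool pointing down it reaches from about 0.4 to 0.875 m from the base axis. Payload 19.3 kg.
Tool frame: the origin (TCP) lies between the finger pads, 19 mm behind the fingertips; this is the grasp point; z points along the fingers, y is the line along which they close (so a half turn about z gives the same grasp; the last joint's range is limited). The gripper opens to 85 mm and grips with 20 to 120 N. Pads are 22 mm wide; open, the fingers measure 114 mm over their backs; the gripper's body (76 mm by 85 mm) begins 54 mm behind the grasp point. The pads swing forward as they close: fully open they stand 13 mm farther back than shut.
Start: joints at [1.115, 0.521, -0.036, 1.599, 0.021, 1.021, -0.113], TCP at [0.235, -0.579, 0.25] pointing down, gripper open.
Joint ranges: [-2.91, 2.91], [-0.3, 2.13], [-1.5, 1.42], [0.17, 2.43], [-1.26, 4.41], [0.16, 1.93], [-2.52, 2.52]. Speed limits (rad/s): [1.89, 1.89, 2.39, 2.39, 3.01, 3.01, 3.01].

INTERFACE

Orientations are given as a 3x3 rotation matrix whose columns are the frame's x, y, z axes.
In Python, from cell import * gives the robot as it stands.
- The arm moves only by the tool jog_arm, never from a script. Its argument "steps" is a list of rows, each an object of numbers: "x", "y", "z": the shift along the tool's x, y, z in m; "wx", "wy", "wz": the turn, a rotation vector about the tool's x, y, z in rad. A call has 1 to 12 rows; each row shifts and turns the commanded pose from where the row before left it, along the tool's axes as they then stand; what a row does not reach is not made up. A row lasts 1/8 s, in which the tool goes at most 62.5 mm and 10.7 degrees, less where a joint would pass 70% of its speed; a pose out of reach is approached as far as the arm can. A call with a gripper value outside its range is refused whole. "claw" is the finger opening in m, from 0 to 0.0854, set as the call begins (left out, the last holds). The fingers move at their own pace and stop on an object; "grip_force" is the grip in N (left out, the last holds). Time passes only in rows, so rows that do not move let the fingers close. It gives the time, the measured TCP pose, the force, the opening and the grip force at its end, in the units of the state.
- observe(): the state, without advancing time (a new reading comes with each control period).
- camera(name): name is "side" or "top"; returns the picture (384x512x3 uint8, blue, green, red); there is no depth.
- calibration(name): a dict with "fx", "fy", "cx", "cy" (pixels), "k1" (the pictures are not rectified: a ray, as slopes to the right and down, at radius r is drawn at 1 + k1 r^2 times it, then the intrinsics apply), "rvec" (rotation vector, rad) and "tvec" (3), from world to camera coordinates, as OpenCV has them. Camera axes: x right, y down, z forward; pixel columns grow to the right and rows downward; lengths in m; the calibration is good to about 2 mm. A picture is of the moment at which its call begins. calibration takes no time and is no camera call.
- job_done(): hands the job in; it is judged then, once.
The state is a dict: "clock": time; "joint_pos": joint angles; "qvel": joint speeds; "joint_efforts": joint torques, N m; "tcp_pos": TCP position; "tcp_rot": TCP orientation; "ft_force": force on the tool from outside, world axes, zero at the start; "moment": the same for the moment, N m; "gripper_width": finger opening in m; "grip_force": force on a finger pad.
Only numpy, scipy, OpenCV 4.12 (cv2) and the standard library are available. Lean on these libraries where they do the work, as an engineer would, in place of code of your own. Each camera call takes 0.05 s, during which the arm holds its last target. There are 200 camera calls.

## Working session

There is one attempt and no reset: what is moved stays moved. The work goes in short steps, Python scripts to look and compute and a tool call to move; the robot and the scene stay as the last step left them, time stands still between calls to the robot, and variables do not carry over. Pictures are saved under pics/ and viewed, at most 10 in all, crops included, and the job is handed in when it is done.

Besides the shell and the picture viewer there is one more tool, called after ">>>" as a command line: name --argument value ..., lists and objects as JSON in quotes. jog_arm: Moves the arm, as the interface text tells. Its arguments: {"type":"object","properties":{"steps":{"type":"array","items":{"type":"object","properties":{"x":{"type":"number"},"y":{"type":"number"},"z":{"type":"number"},"wx":{"type":"number"},"wy":{"type":"number"},"wz":{"type":"number"}}}},"claw":{"type":"number"},"grip_force":{"type":"number"}},"required":["steps"]}

```bash
ls; mkdir -p pics; python3 - <<'E'
from cell import *
import cv2,numpy as np
for n in("side","top"):
    cv2.imwrite(f"pics/{n}0.png",camera(n)); c=calibration(n); print(n,c)
    R=cv2.Rodrigues(np.array(c["rvec"],float))[0]; print(-R.T@np.array(c["tvec"]).ravel())
print(observe())
E
```

```text
pics
side {'fx': 362.13037066964245, 'fy': 362.13037066964245, 'cx': 255.3922725904047, 'cy': 189.99174552646883, 'k1': -0.034024462420731684, 'rvec': array([ 0.80797176, -2.37265196,  1.27806051]), 'tvec': array([0.45577254, 0.31952709, 0.83842416])}
[0.021392   0.68936378 0.73287188]
top {'fx': 428.4025631541615, 'fy': 428.4025631541615, 'cx': 252.47501294915534, 'cy': 193.87672395254694, 'k1': -0.02466069994010211, 'rvec': array([ 2.14184106, -2.12816115,  0.12094012]), 'tvec': array([0.01665056, 0.6050427 , 1.31408299])}
[ 0.4139591  -0.01821369  1.38617248]
{'clock': 0.1, 'joint_pos': array([ 1.11485012,  0.52197262, -0.0363225 ,  1.5999315 ,  0.02118779,
        1.02111385, -0.11282728]), 'qvel': array([-4.97867980e-04, -1.62977611e-03, -2.45959436e-04,  8.92013149e-05,
        3.74147281e-04, -1.40578141e-03,  9.20839788e-06]), 'joint_efforts': array([ 2.29308287e-03, -9.28501725e+01,  1.98351815e+00, -3.70538020e+01,
        1.81252300e-02,  5.40702429e-03, -1.09962909e-04]), 'tcp_pos': array([ 0.23502127, -0.57882573,  0.24947896]), 'tcp_rot': array([[ 9.26536454e-01,  3.76204726e-01, -4.51049713e-04],
       [ 3.76204991e-01, -9.26535982e-01,  9.38024801e-04],
       [-6.50244256e-05, -1.03880133e-03, -9.99999458e-01]]), 'ft_force': array([-0.51791543,  0.69129978, -0.62499539]), 'moment': array([-0.01467585,  0.01607548, -0.00125758]), 'grip_force': 0.0, 'gripper_width': 0.08531886831467472}
```

View pics/side0.png

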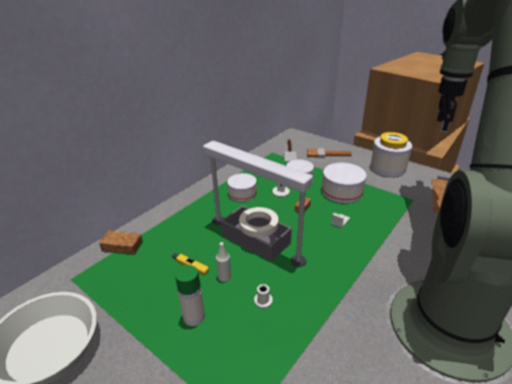

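View pics/top0.png

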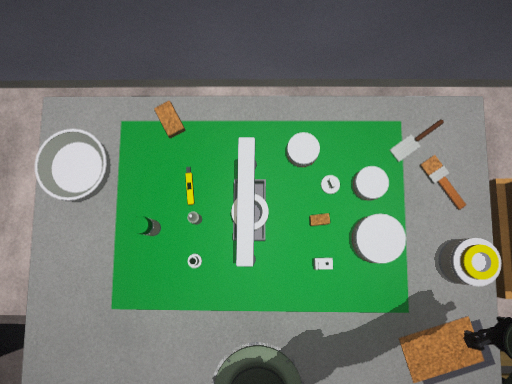

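The candidates for the tin are the white-lidded tins at top-view (303,149), (372,183) and (380,238), plus the grey one at (477,262). I expect (380,238), which is about 50 px across, or roughly 150 mm. I'll measure it and confirm in a crop.

```bash
cat > h.py <<'E'
from cell import *
import cv2,numpy as np
C={}
for n in("side","top"):
    c=calibration(n); R=cv2.Rodrigues(np.array(c["rvec"],float))[0]; t=np.array(c["tvec"],float).ravel()
    C[n]=(c,R,t,-R.T@t)
def ray(n,uv):
    c,R,t,o=C[n]; K=np.array([[c["fx"],0,c["cx"]],[0,c["fy"],c["cy"]],[0,0,1]])
    p=cv2.undistortPoints(np.array(uv,float).reshape(-1,1,2),K,np.array([c["k1"],0,0,0]))[:,0]
    return o,np.c_[p,np.ones(len(p))]@R
def onz(n,uv,z):
    o,d=ray(n,uv); return o+d*((z-o[2])/d[:,2])[:,None]
def blobs(m,amin=15):
    k,l,s,ce=cv2.connectedComponentsWithStats(m.astype(np.uint8))
    return [(l==i,s[i],ce[i]) for i in range(1,k) if s[i,4]>=amin]
def contour(m):
    return max(cv2.findContours(m.astype(np.uint8),cv2.RETR_EXTERNAL,cv2.CHAIN_APPROX_NONE)[0],key=len)[:,0].astype(float)
E
python3 - <<'E'
from h import *
im=cv2.imread("pics/top0.png")
cv2.imwrite("pics/crop1.png",cv2.resize(im[130:280,225:415],None,fx=4,fy=4,interpolation=cv2.INTER_CUBIC))
hsv=cv2.cvtColor(im,cv2.COLOR_BGR2HSV)
print("green/mat hsv",hsv[200,140],hsv[238,380],hsv[264,318],hsv[200,246])
m=(hsv[...,1]<70)&(hsv[...,2]>170)
for b,s,c in blobs(m):
    (r)=cv2.minAreaRect(contour(b).astype(np.float32)); e=cv2.minEnclosingCircle(contour(b).astype(np.float32))
    print(s,c.round(1),[np.round(q,1) for q in r],np.round(e[1],1),onz("top",[c],0.08)[0].round(3), onz("top",[c],0.0)[0].round(3))
E
```

```text
green/mat hsv [ 68 218 150] [108   6 220] [105   3 186] [108   6 220]
[202  87  30   8 184] [216.9  90.7] [array([216.5,  90.5]), array([ 7., 29.]), np.float64(90.0)] 14.5 [0.933 0.136 0.08 ] [0.965 0.146 0.   ]
[441  87  22   9  87] [452.5  90.2] [array([451.6,  90.3]), array([20.6,  7.5]), np.float64(11.3)] 10.5 [ 0.934 -0.612  0.08 ] [ 0.966 -0.649  0.   ]
[240  88   9   6  33] [243.9  90.5] [array([244. ,  90.5]), array([5., 8.]), np.float64(90.0)] 4.2 [0.933 0.05  0.08 ] [0.965 0.054 0.   ]
[  12  128   94   82 3280] [ 65.6 170.3] [array([ 56.4, 166.6]), array([70.3, 99.7]), np.float64(79.3)] 53.7 [0.672 0.611 0.08 ] [0.688 0.649 0.   ]
[288 132  32  32 792] [303.3 147.5] [array([303.3, 147.8]), array([31.1, 30.4]), np.float64(45.0)] 16.1 [ 0.746 -0.138  0.08 ] [ 0.767 -0.145  0.   ]
[391 135  29  26 381] [404.7 147.5] [array([404.9, 147.4]), array([14.7, 26.5]), np.float64(55.0)] 14.2 [ 0.747 -0.453  0.08 ] [ 0.768 -0.479  0.   ]
[ 236  137   33  129 2369] [246.9 202.3] [array([252.6, 201.1]), array([ 31.2, 128.2]), np.float64(0.9)] 64.5 [0.574 0.036 0.08 ] [0.583 0.04  0.   ]

[... 1189 characters left out ...]
5] [ 25.6 256.4] [array([ 25. , 256.5]), array([25.,  8.]), np.float64(90.0)] 12.5 [0.402 0.718 0.08 ] [0.401 0.763 0.   ]
[472 253  14  18 192] [478.4 261.5] [array([478.5, 261.5]), array([15.6, 14.1]), np.float64(45.0)] 8.6 [ 0.398 -0.658  0.08 ] [ 0.397 -0.698 -0.   ]
[188 254  14  14 102] [194.3 260.6] [array([194.5, 260.5]), array([13., 13.]), np.float64(90.0)] 7.0 [0.395 0.194 0.08 ] [0.394 0.207 0.   ]
[315 258  18  12 185] [323.4 263. ] [array([323.5, 263.5]), array([11., 17.]), np.float64(90.0)] 9.9 [ 0.391 -0.195  0.08 ] [ 0.39  -0.206  0.   ]
[218 359   5   8  16] [220.4 362.8] [array([220.4, 362.8]), array([1.9, 8.1]), np.float64(31.0)] 4.0 [0.099 0.109 0.08 ] [0.079 0.117 0.   ]
```

View pics/crop1.png

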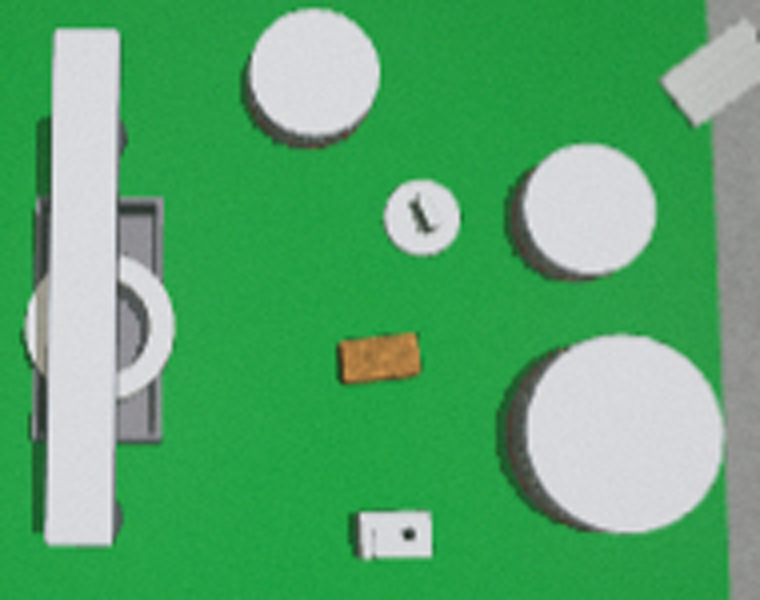

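The large tin is confirmed: at (380,238) it measures about 150 mm with a plain flat lid. The two small ones are about 100 mm, and the grey one with the yellow ring has no clear lid. The roll is the white ring at (250,212). Next I'll take finer measurements of the roll, the bin and the parts.

```bash
python3 - <<'E'
from h import *
im=cv2.imread("pics/top0.png"); sd=cv2.imread("pics/side0.png")
def P(cx,cy,z): return onz("top",[[225+cx/4-.375,130+cy/4-.375]],z)[0].round(4)
print("roll c",P(99.5,327,.084)); 
for q in[(25,327),(174,327),(99,399),(130,257)]: print("  edge",P(*q,.084))
for q in[(36,198),(162,198),(162,440),(32,440)]: print("bin",P(*q,.06))
for q in[(54,30),(119,30),(112,545),(45,545)]: print("bar",P(*q,.28))
print("tin",onz("top",[[381,238]],.08), "flange disc",onz("top",[[330.1,183.9]],.008),"sleeve foot",onz("top",[[194.4,260.6]],.008))
for q in[(360,512),(432,512),(432,558),(357,558)]: print("bracket",P(*q,.007))
t=[im[172:196,318:342],im[252:276,312:336],im[249:273,182:206]]
s=[sd[178:202,270:294],sd[208:232,329:353],sd[280:312,248:280]]
f=lambda a:cv2.resize(a,(260,260),interpolation=cv2.INTER_CUBIC)
cv2.imwrite("pics/parts.png",np.vstack([np.hstack([f(a) for a in t]),np.hstack([f(a) for a in s])]))
E
```

```text
roll c [0.5451 0.028  0.084 ]
  edge [0.5448 0.085  0.084 ]
  edge [ 0.5454 -0.0289  0.084 ]
  edge [0.4902 0.0279 0.084 ]
  edge [0.5992 0.0051 0.084 ]
bin [0.6492 0.0798 0.06  ]
bin [ 0.6495 -0.0193  0.06  ]
bin [ 0.4604 -0.0201  0.06  ]
bin [0.4596 0.0801 0.06  ]
bar [0.7237 0.0532 0.28  ]
bar [0.7237 0.0099 0.28  ]
bar [0.3858 0.0118 0.28  ]
bar [0.3854 0.0545 0.28  ]
tin [[ 0.46685446 -0.36980525  0.08      ]] flange disc [[ 0.64375483 -0.23038525  0.008     ]] sleeve foot [[0.39374528 0.20537474 0.008     ]]
bracket [ 0.4064 -0.1776  0.007 ]
bracket [ 0.4068 -0.2346  0.007 ]
bracket [ 0.3708 -0.234   0.007 ]
bracket [ 0.3703 -0.1749  0.007 ]
```

View pics/parts.png

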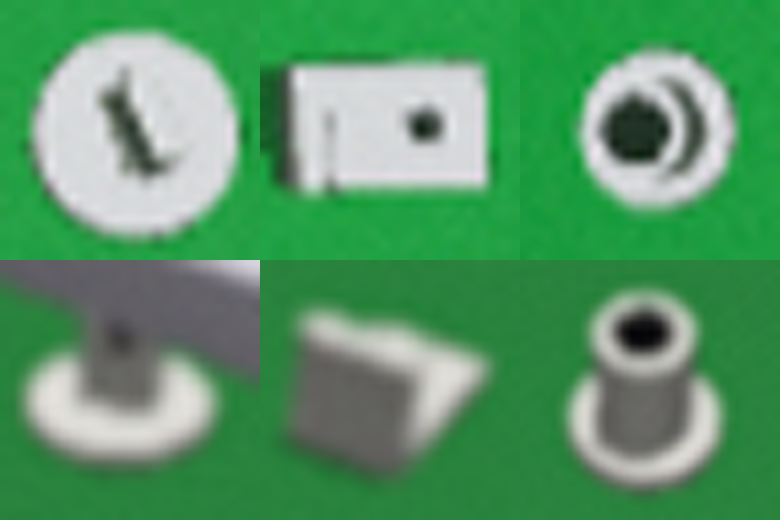

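```bash
cat >> h.py <<'E'
from scipy.linalg import logm,expm
from scipy.spatial.transform import Rotation as Ro
def pose(p,az,lean,laz=90):
    """tool y horizontal at azimuth az (deg); tool z leaned `lean` deg towards az+90"""
    a=np.radians(az);l=np.radians(lean)
    y=np.array([np.cos(a),np.sin(a),0]); h=np.array([-np.sin(a),np.cos(a),0])
    z=h*np.sin(l)-np.array([0,0,1])*np.cos(l)
    T=np.eye(4);T[:3,:3]=np.c_[np.cross(y,z),y,z];T[:3,3]=p;return T
def cur():
    s=observe();T=np.eye(4);T[:3,:3]=s["tcp_rot"];T[:3,3]=s["tcp_pos"];return T
def plan(*wps):
    T=cur();s=observe();print("t",round(s["clock"],2),"p",T[:3,3].round(4),"q",s["joint_pos"].round(2),"w",round(s["gripper_width"],4),"F",s["ft_force"].round(1))
    for W in wps:
        D=np.linalg.inv(T)@W
        a=np.linalg.norm(Ro.from_matrix(D[:3,:3]).as_rotvec());L=logm(D).real
        n=max(1,int(np.ceil(max(a/.18,np.linalg.norm(L[:3,3])/.058))))
        d=expm(L/n);r=Ro.from_matrix(d[:3,:3]).as_rotvec();sh=d[:3,3].round(4);r=r.round(3)
        Q=np.eye(4);Q[:3,:3]=Ro.from_rotvec(r).as_matrix();Q[:3,3]=sh
        print("n",n,"shift",sh,"turn",r)
        path=[]
        for _ in range(n): T=T@Q;path.append(T[:3,3].round(3).tolist())
        print("   path",path[len(path)//2],path[-1])
E
python3 - <<'E'
from h import *
plan(pose([.45,-.33,.32],0,20),pose([.497,-.12,.251],0,40),pose([.497,.028,.074],0,40))
E
```

```text
t 0.1 p [ 0.235  -0.5788  0.2495] q [ 1.11  0.52 -0.04  1.6   0.02  1.02 -0.11] w 0.0853 F [-0.5  0.7 -0.6]
n 7 shift [ 0.0509  0.001  -0.0026] turn [ 0.029  0.044 -0.168]
   path [0.397, -0.464, 0.274] [0.45, -0.33, 0.32]
n 4 shift [0.0387 0.0119 0.0397] turn [0.    0.087 0.001]
   path [0.485, -0.175, 0.261] [0.497, -0.12, 0.251]
n 4 shift [-0.     -0.0001  0.0577] turn [0. 0. 0.]
   path [0.497, -0.009, 0.118] [0.497, 0.028, 0.074]
```

>>> jog_arm --steps '[{"x": 0.051, "y": 0.001, "z": -0.0026, "wx": 0.029, "wy": 0.044, "wz": -0.168}, {"x": 0.051, "y": 0.001, "z": -0.0026, "wx": 0.029, "wy": 0.044, "wz": -0.168}, {"x": 0.051, "y": 0.001, "z": -0.0026, "wx": 0.029, "wy": 0.044, "wz": -0.168}, {"x": 0.051, "y": 0.001, "z": -0.0026, "wx": 0.029, "wy": 0.044, "wz": -0.168}, {"x": 0.051, "y": 0.001, "z": -0.0026, "wx": 0.029, "wy": 0.044, "wz": -0.168}, {"x": 0.051, "y": 0.001, "z": -0.0026, "wx": 0.029, "wy": 0.044, "wz": -0.168}, {"x": 0.051, "y": 0.001, "z": -0.0026, "wx": 0.029, "wy": 0.044, "wz": -0.168}, {}, {}, {}]' --claw 0.06

```text
$.steps[7]: bad value
```

```bash
cat > p1.py <<'E'
from h import *
plan(pose([.497,-.12,.251],0,40),pose([.497,.028,.074],0,40))
E
python3 p1.py
```

```text
t 0.1 p [ 0.235  -0.5788  0.2495] q [ 1.11  0.52 -0.04  1.6   0.02  1.02 -0.11] w 0.0853 F [-0.5  0.7 -0.6]
n 10 shift [ 0.0537 -0.0075  0.0178] turn [ 0.041  0.061 -0.113]
   path [0.46, -0.337, 0.202] [0.499, -0.12, 0.251]
n 4 shift [ 0.0001 -0.0005  0.0577] turn [ 0.     0.001 -0.001]
   path [0.497, -0.009, 0.118] [0.497, 0.028, 0.074]
```

Idle rows need explicit zeros.

>>> jog_arm --steps '[{"x": 0.051, "y": 0.001, "z": -0.0026, "wx": 0.029, "wy": 0.044, "wz": -0.168}, {"x": 0.051, "y": 0.001, "z": -0.0026, "wx": 0.029, "wy": 0.044, "wz": -0.168}, {"x": 0.051, "y": 0.001, "z": -0.0026, "wx": 0.029, "wy": 0.044, "wz": -0.168}, {"x": 0.051, "y": 0.001, "z": -0.0026, "wx": 0.029, "wy": 0.044, "wz": -0.168}, {"x": 0.051, "y": 0.001, "z": -0.0026, "wx": 0.029, "wy": 0.044, "wz": -0.168}, {"x": 0.051, "y": 0.001, "z": -0.0026, "wx": 0.029, "wy": 0.044, "wz": -0.168}, {"x": 0.051, "y": 0.001, "z": -0.0026, "wx": 0.029, "wy": 0.044, "wz": -0.168}, {"z": 0}, {"z": 0}]' --claw 0.06

```text
$.steps[7]: bad value
```

```bash
python3 p1.py
```

```text
t 0.1 p [ 0.235  -0.5788  0.2495] q [ 1.11  0.52 -0.04  1.6   0.02  1.02 -0.11] w 0.0853 F [-0.5  0.7 -0.6]
n 10 shift [ 0.0537 -0.0075  0.0178] turn [ 0.041  0.061 -0.113]
   path [0.46, -0.337, 0.202] [0.499, -0.12, 0.251]
n 4 shift [ 0.0001 -0.0005  0.0577] turn [ 0.     0.001 -0.001]
   path [0.497, -0.009, 0.118] [0.497, 0.028, 0.074]
```

>>> jog_arm --steps '[{"x": 0.051, "y": 0.001, "z": -0.0026, "wx": 0.029, "wy": 0.044, "wz": -0.168}, {"x": 0.051, "y": 0.001, "z": -0.0026, "wx": 0.029, "wy": 0.044, "wz": -0.168}, {"x": 0.051, "y": 0.001, "z": -0.0026, "wx": 0.029, "wy": 0.044, "wz": -0.168}, {"x": 0.051, "y": 0.001, "z": -0.0026, "wx": 0.029, "wy": 0.044, "wz": -0.168}, {"x": 0.051, "y": 0.001, "z": -0.0026, "wx": 0.029, "wy": 0.044, "wz": -0.168}, {"x": 0.051, "y": 0.001, "z": -0.0026, "wx": 0.029, "wy": 0.044, "wz": -0.168}, {"x": 0.051, "y": 0.001, "z": -0.0026, "wx": 0.029, "wy": 0.044, "wz": -0.168}, {"x": 0, "y": 0, "z": 0, "wx": 0, "wy": 0, "wz": 0}, {"x": 0, "y": 0, "z": 0, "wx": 0, "wy": 0, "wz": 0}]' --claw 0.06

```text
clock: 1.23
tcp_pos: [0.4496, -0.33, 0.3201]
tcp_rot: [[-0.002, 1.0, 0.002], [0.94, 0.001, 0.34], [0.34, 0.003, -0.94]]
ft_force: [-1.4, -0.9, -0.0]
gripper_width: 0.0601
grip_force: 0.0
```

```bash
python3 p1.py
```

```text
t 1.23 p [ 0.4496 -0.33    0.3201] q [ 0.99  0.51 -0.48  1.52 -0.07  1.34  0.57] w 0.0601 F [-1.4 -0.9 -0. ]
n 4 shift [0.0388 0.0118 0.0397] turn [0.001 0.088 0.001]
   path [0.485, -0.175, 0.261] [0.497, -0.12, 0.251]
n 4 shift [-0.0002  0.0001  0.0577] turn [-0. -0. -0.]
   path [0.497, -0.009, 0.118] [0.497, 0.028, 0.074]
```

>>> jog_arm --steps '[{"x": 0.0388, "y": 0.0118, "z": 0.0397, "wx": 0.001, "wy": 0.088, "wz": 0.001}, {"x": 0.0388, "y": 0.0118, "z": 0.0397, "wx": 0.001, "wy": 0.088, "wz": 0.001}, {"x": 0.0388, "y": 0.0118, "z": 0.0397, "wx": 0.001, "wy": 0.088, "wz": 0.001}, {"x": 0.0388, "y": 0.0118, "z": 0.0397, "wx": 0.001, "wy": 0.088, "wz": 0.001}, {"x": 0, "y": 0, "z": 0, "wx": 0, "wy": 0, "wz": 0}]'

```text
clock: 1.85
tcp_pos: [0.4964, -0.1173, 0.2502]
tcp_rot: [[0.001, 1.0, -0.005], [0.763, 0.003, 0.647], [0.647, -0.005, -0.763]]
ft_force: [-0.1, -1.5, 0.1]
gripper_width: 0.06
grip_force: 0.0
```

```bash
python3 - <<'E'
from h import *
plan(pose([.497,.028,.074],0,40))
cv2.imwrite("pics/s1.png",np.hstack([cv2.resize(camera("side")[120:300,180:340],None,fx=2.5,fy=2.5),cv2.resize(camera("top")[100:280,200:360],None,fx=2.5,fy=2.5)]))
E
```

```text
t 1.85 p [ 0.4964 -0.1173  0.2502] q [ 0.9   0.62 -0.63  1.74 -0.34  1.15  0.51] w 0.06 F [-0.1 -1.5  0.1]
n 4 shift [-0.0007  0.0003  0.0571] turn [-0.001 -0.001 -0.   ]
   path [0.497, -0.008, 0.118] [0.497, 0.028, 0.074]
```

View pics/s1.png

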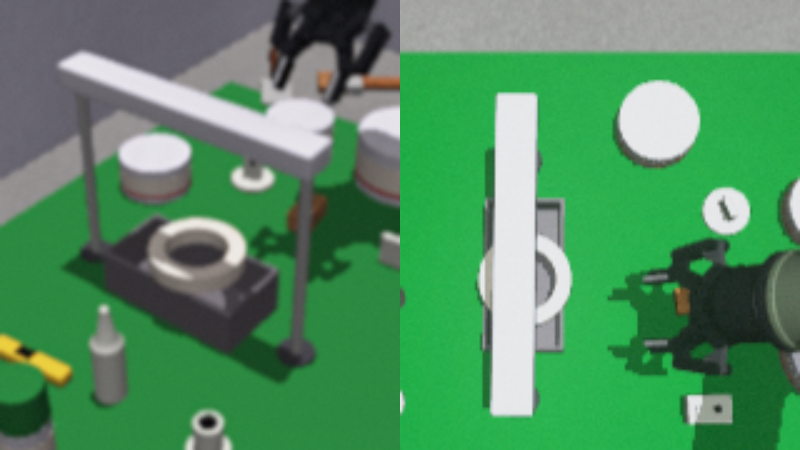

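The leaned gripper is at the right of the bar, with its fingers at top-crop (650,280)–(650,345), lined up with the roll's near wall. The roll hasn't been touched, so I'll go in.

>>> jog_arm --steps '[{"x": -0.001, "y": 0, "z": 0.045, "wx": -0.001, "wy": -0.001, "wz": 0}, {"x": -0.001, "y": 0, "z": 0.045, "wx": -0.001, "wy": -0.001, "wz": 0}, {"x": 0, "y": 0.001, "z": 0.045, "wx": -0.001, "wy": -0.001, "wz": 0}, {"x": 0, "y": 0, "z": 0.03, "wx": 0, "wy": 0, "wz": 0}, {"x": 0, "y": 0, "z": 0.03, "wx": 0, "wy": 0, "wz": 0}, {"x": 0, "y": 0, "z": 0.033, "wx": 0, "wy": 0, "wz": 0}, {"x": 0, "y": 0, "z": 0, "wx": 0, "wy": 0, "wz": 0}]'

```text
clock: 2.82
tcp_pos: [0.4979, 0.0262, 0.0754]
tcp_rot: [[0.001, 1.0, 0.0], [0.766, -0.001, 0.643], [0.643, -0.0, -0.766]]
ft_force: [-0.8, 3.0, 2.4]
gripper_width: 0.0599
grip_force: 1.7
```

```bash
python3 - <<'E'
from h import *
plan(pose([.497,.028,.074],0,40))
E
```

```text
t 2.83 p [0.4979 0.0262 0.0754] q [ 0.69  0.85 -0.65  1.97 -0.37  0.61  0.51] w 0.0599 F [-0.8  3.   2.4]
n 1 shift [ 0.0005 -0.0009  0.0022] turn [ 0.     0.    -0.001]
   path [0.497, 0.028, 0.074] [0.497, 0.028, 0.074]
```

>>> jog_arm --steps '[{"x": 0, "y": 0, "z": 0, "wx": 0, "wy": 0, "wz": 0}, {"x": 0, "y": 0, "z": 0, "wx": 0, "wy": 0, "wz": 0}, {"x": 0, "y": 0, "z": 0, "wx": 0, "wy": 0, "wz": 0}, {"x": 0, "y": 0, "z": 0, "wx": 0, "wy": 0, "wz": 0}, {"x": 0, "y": 0, "z": 0, "wx": 0, "wy": 0, "wz": 0}, {"x": 0, "y": 0, "z": 0, "wx": 0, "wy": 0, "wz": 0}]' --claw 0.01 --grip_force 70

```text
clock: 3.58
tcp_pos: [0.4984, 0.0244, 0.0758]
tcp_rot: [[0.001, 1.0, 0.002], [0.768, -0.002, 0.641], [0.641, 0.001, -0.768]]
ft_force: [-2.0, -2.9, 7.7]
gripper_width: 0.0206
grip_force: 74.1
```

```bash
python3 - <<'E'
from h import *
plan(pose([.498,.026,.095],0,40),pose([.498,-.12,.26],0,40),pose([.419,-.37,.2],0,40))
cv2.imwrite("pics/s2.png",np.hstack([cv2.resize(camera("side")[120:300,180:340],None,fx=2.5,fy=2.5),cv2.resize(camera("top")[100:280,200:360],None,fx=2.5,fy=2.5)]))
E
```

```text
t 3.58 p [0.4984 0.0244 0.0758] q [ 0.69  0.85 -0.65  1.97 -0.37  0.61  0.51] w 0.0206 F [-2.  -2.9  7.7]
n 1 shift [ 0.0135 -0.0003 -0.0137] turn [ 0.002  0.003 -0.001]
   path [0.498, 0.026, 0.095] [0.498, 0.026, 0.095]
n 4 shift [-0.0014  0.     -0.0551] turn [ 0. -0.  0.]
   path [0.498, -0.084, 0.219] [0.498, -0.12, 0.26]
n 5 shift [-0.046  -0.0158 -0.0229] turn [ 0. -0.  0.]
   path [0.451, -0.27, 0.224] [0.419, -0.37, 0.2]
```

View pics/s2.png

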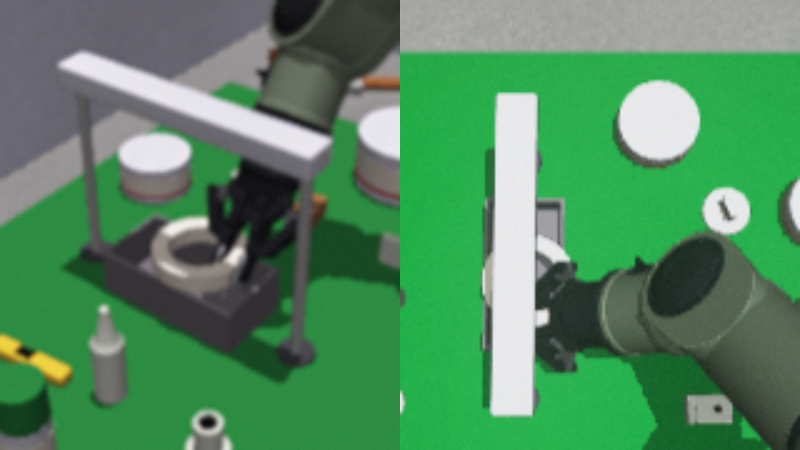

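The roll is gripped: the opening is 20.6 mm, which matches its 19.5 mm wall. I'll draw it out along the tool axis.

>>> jog_arm --steps '[{"x": 0.005, "y": 0, "z": -0.015, "wx": 0, "wy": 0, "wz": 0}, {"x": 0, "y": 0, "z": -0.03, "wx": 0, "wy": 0, "wz": 0}, {"x": 0, "y": 0, "z": -0.04, "wx": 0, "wy": 0, "wz": 0}, {"x": 0, "y": 0, "z": -0.04, "wx": 0, "wy": 0, "wz": 0}, {"x": 0, "y": 0, "z": -0.04, "wx": 0, "wy": 0, "wz": 0}, {"x": 0, "y": 0, "z": -0.04, "wx": 0, "wy": 0, "wz": 0}, {"x": 0, "y": 0, "z": -0.025, "wx": 0, "wy": 0, "wz": 0}, {"x": 0, "y": 0, "z": 0, "wx": 0, "wy": 0, "wz": 0}]'

```text
clock: 4.68
tcp_pos: [0.498, -0.1199, 0.2565]
tcp_rot: [[0.001, 1.0, 0.004], [0.769, -0.003, 0.64], [0.64, 0.003, -0.769]]
ft_force: [-0.1, 0.5, -2.0]
gripper_width: 0.0207
grip_force: 71.9
```

```bash
python3 - <<'E'
from h import *
plan(pose([.419,-.37,.2],0,40))
E
```

```text
t 4.67 p [ 0.498  -0.1199  0.2565] q [ 0.9   0.61 -0.63  1.73 -0.34  1.15  0.5 ] w 0.0207 F [-0.1  0.5 -2. ]
n 5 shift [-0.0456 -0.0157 -0.0234] turn [ 0.001  0.001 -0.   ]
   path [0.451, -0.27, 0.223] [0.419, -0.37, 0.2]
```

>>> jog_arm --steps '[{"x": -0.0456, "y": -0.0157, "z": -0.0234, "wx": 0.001, "wy": 0.001, "wz": 0}, {"x": -0.0456, "y": -0.0157, "z": -0.0234, "wx": 0.001, "wy": 0.001, "wz": 0}, {"x": -0.0456, "y": -0.0157, "z": -0.0234, "wx": 0.001, "wy": 0.001, "wz": 0}, {"x": -0.0456, "y": -0.0157, "z": -0.0234, "wx": 0.001, "wy": 0.001, "wz": 0}, {"x": -0.0456, "y": -0.0157, "z": -0.0234, "wx": 0.001, "wy": 0.001, "wz": 0}, {"x": 0, "y": 0, "z": 0, "wx": 0, "wy": 0, "wz": 0}, {"x": 0, "y": 0, "z": 0, "wx": 0, "wy": 0, "wz": 0}]'

```text
clock: 5.55
tcp_pos: [0.4195, -0.367, 0.1978]
tcp_rot: [[-0.0, 1.0, -0.005], [0.763, 0.003, 0.647], [0.647, -0.003, -0.763]]
ft_force: [0.2, 1.0, -1.5]
gripper_width: 0.0207
grip_force: 71.9
```

```bash
python3 - <<'E'
from h import *
plan(pose([.420,-.366,.125],0,40),pose([.420,-.366,.096],0,40))
cv2.imwrite("pics/s3.png",np.hstack([cv2.resize(camera("side")[80:260,280:440],None,fx=2.5,fy=2.5),cv2.resize(camera("top")[140:320,300:460],None,fx=2.5,fy=2.5)]))
E
```

```text
t 5.55 p [ 0.4195 -0.367   0.1978] q [ 1.14  0.83 -0.49  1.44 -0.16  1.43  0.76] w 0.0207 F [ 0.2  1.  -1.5]
n 2 shift [-0.0231  0.0004  0.0281] turn [-0.002 -0.002  0.   ]
   path [0.42, -0.366, 0.125] [0.42, -0.366, 0.125]
n 1 shift [-0.0187 -0.0001  0.0223] turn [-0.001 -0.001  0.   ]
   path [0.42, -0.366, 0.096] [0.42, -0.366, 0.096]
```

View pics/s3.png

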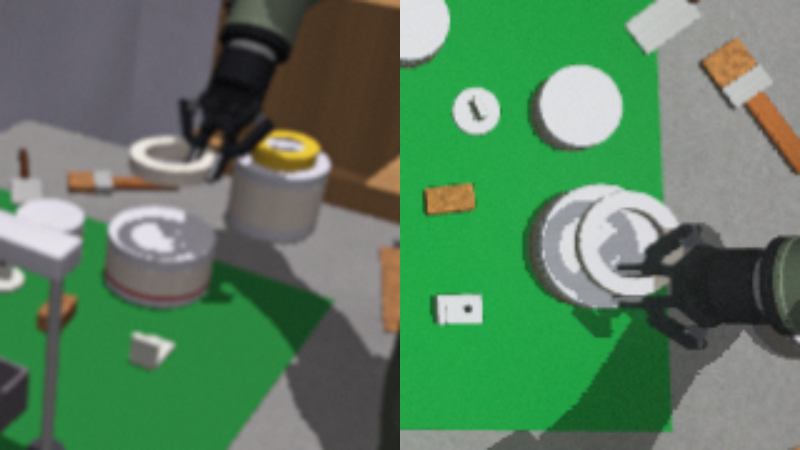

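The roll is held level over the tin. Its centre is at about top pixel (391,237), roughly (0.464,-0.362), so I'll lower it with a small correction.

```bash
python3 - <<'E'
from h import *
c=onz("top",[[391.2-.3,237.2-.3]],.206); print(c)
plan(pose([.422,-.373,.115],0,40),pose([.422,-.373,.0965],0,40))
E
```

```text
[[ 0.46489455 -0.36290169  0.206     ]]
t 5.65 p [ 0.4198 -0.3667  0.1984] q [ 1.13  0.82 -0.49  1.44 -0.16  1.43  0.76] w 0.0204 F [-0.3 -0.1 -2.5]
n 2 shift [-0.0293  0.0012  0.0298] turn [-0.002 -0.002  0.001]
   path [0.422, -0.373, 0.115] [0.422, -0.373, 0.115]
n 1 shift [-0.0119 -0.      0.0142] turn [-0.001 -0.    -0.   ]
   path [0.422, -0.373, 0.097] [0.422, -0.373, 0.097]
```

>>> jog_arm --steps '[{"x": -0.0293, "y": 0.0012, "z": 0.0298, "wx": -0.002, "wy": -0.002, "wz": 0.001}, {"x": -0.0293, "y": 0.0012, "z": 0.0298, "wx": -0.002, "wy": -0.002, "wz": 0.001}, {"x": -0.006, "y": 0, "z": 0.007, "wx": 0, "wy": 0, "wz": 0}, {"x": -0.006, "y": 0, "z": 0.007, "wx": 0, "wy": 0, "wz": 0}, {"x": 0, "y": 0, "z": 0, "wx": 0, "wy": 0, "wz": 0}, {"x": 0, "y": 0, "z": 0, "wx": 0, "wy": 0, "wz": 0}]'

```text
clock: 6.4
tcp_pos: [0.4221, -0.374, 0.0994]
tcp_rot: [[0.0, 1.0, 0.0], [0.766, -0.0, 0.643], [0.643, 0.0, -0.766]]
ft_force: [-4.2, 2.8, 15.2]
gripper_width: 0.0206
grip_force: 80.9
```

>>> jog_arm --steps '[{"x": 0, "y": 0, "z": 0, "wx": 0, "wy": 0, "wz": 0}, {"x": 0, "y": 0, "z": 0, "wx": 0, "wy": 0, "wz": 0}, {"x": 0, "y": 0, "z": 0, "wx": 0, "wy": 0, "wz": 0}, {"x": 0, "y": 0, "z": 0, "wx": 0, "wy": 0, "wz": 0}]' --claw 0.05

```text
clock: 6.9
tcp_pos: [0.4218, -0.3747, 0.097]
tcp_rot: [[0.002, 1.0, 0.001], [0.766, -0.002, 0.642], [0.642, -0.001, -0.766]]
ft_force: [-0.2, -1.5, 6.3]
gripper_width: 0.0503
grip_force: 3.1
```

>>> jog_arm --steps '[{"x": 0, "y": 0, "z": -0.02, "wx": 0, "wy": 0, "wz": 0}, {"x": 0, "y": 0, "z": -0.035, "wx": 0, "wy": 0, "wz": 0}, {"x": 0, "y": 0, "z": -0.045, "wx": 0, "wy": 0, "wz": 0}, {"x": 0, "y": 0, "z": -0.05, "wx": 0, "wy": 0, "wz": 0}, {"x": 0, "y": 0, "z": -0.05, "wx": 0, "wy": 0, "wz": 0}, {"x": 0, "y": 0, "z": 0, "wx": 0, "wy": 0, "wz": 0}]'

```text
clock: 7.65
tcp_pos: [0.4216, -0.5054, 0.2519]
tcp_rot: [[0.002, 1.0, 0.003], [0.769, -0.004, 0.64], [0.64, 0.001, -0.769]]
ft_force: [-0.1, 0.6, -0.6]
gripper_width: 0.0497
grip_force: 0.0
```

```bash
python3 - <<'E'
from h import *
cv2.imwrite("pics/s4.png",np.hstack([cv2.resize(camera("side")[80:260,280:440],None,fx=2.5,fy=2.5),cv2.resize(camera("top")[140:320,300:460],None,fx=2.5,fy=2.5)]))
plan(pose([.55,-.28,.26],-64,0),pose([.644,-.2305,.12],-64,0),pose([.644,-.2305,.032],-64,0))
E
```

```text
t 7.75 p [ 0.4215 -0.5028  0.2493] q [ 1.14  0.95 -0.44  0.99 -0.12  1.76  0.79] w 0.05 F [-0.3  0.7 -1. ]
n 8 shift [0.0324 0.001  0.0119] turn [-0.049 -0.078  0.133]
   path [0.473, -0.346, 0.279] [0.55, -0.279, 0.26]
n 4 shift [ 0.0266 -0.0007  0.0349] turn [ 0.001 -0.     0.001]
   path [0.62, -0.243, 0.155] [0.644, -0.23, 0.12]
n 2 shift [-0.      0.0001  0.0441] turn [-0.    -0.    -0.001]
   path [0.644, -0.231, 0.032] [0.644, -0.231, 0.032]
```

View pics/s4.png

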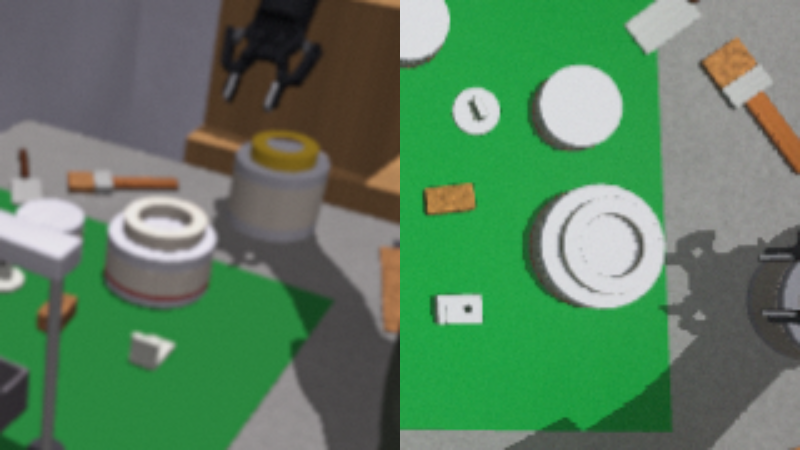

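The roll lies flat in the middle of the lid. Next is the flange.

>>> jog_arm --steps '[{"x": 0.0324, "y": 0.001, "z": 0.0119, "wx": -0.049, "wy": -0.078, "wz": 0.133}, {"x": 0.0324, "y": 0.001, "z": 0.0119, "wx": -0.049, "wy": -0.078, "wz": 0.133}, {"x": 0.0324, "y": 0.001, "z": 0.0119, "wx": -0.049, "wy": -0.078, "wz": 0.133}, {"x": 0.0324, "y": 0.001, "z": 0.0119, "wx": -0.049, "wy": -0.078, "wz": 0.133}, {"x": 0.0324, "y": 0.001, "z": 0.0119, "wx": -0.049, "wy": -0.078, "wz": 0.133}, {"x": 0.0324, "y": 0.001, "z": 0.0119, "wx": -0.049, "wy": -0.078, "wz": 0.133}, {"x": 0.0324, "y": 0.001, "z": 0.0119, "wx": -0.049, "wy": -0.078, "wz": 0.133}, {"x": 0.0324, "y": 0.001, "z": 0.0119, "wx": -0.049, "wy": -0.078, "wz": 0.133}, {"x": 0.0266, "y": -0.0007, "z": 0.0349, "wx": 0.001, "wy": 0, "wz": 0.001}, {"x": 0.0266, "y": -0.0007, "z": 0.0349, "wx": 0, "wy": 0, "wz": 0}, {"x": 0.0266, "y": -0.0007, "z": 0.0349, "wx": 0.001, "wy": 0, "wz": 0.001}, {"x": 0, "y": 0, "z": 0, "wx": 0, "wy": 0, "wz": 0}]' --claw 0.036

```text
clock: 9.25
tcp_pos: [0.6196, -0.24, 0.1514]
tcp_rot: [[0.897, 0.442, -0.004], [0.442, -0.897, 0.002], [-0.003, -0.003, -1.0]]
ft_force: [-1.7, -0.2, 0.1]
gripper_width: 0.0362
grip_force: 0.0
```

```bash
python3 - <<'E'
from h import *
plan(pose([.644,-.2305,.10],-64,0),pose([.644,-.2305,.032],-64,0))
E
```

```text
t 9.25 p [ 0.6196 -0.24    0.1514] q [ 0.36  0.69 -0.12  1.56  0.1   0.9  -0.91] w 0.0362 F [-1.7 -0.2  0.1]
n 1 shift [0.0262 0.0024 0.0514] turn [-0.003  0.003  0.004]
   path [0.644, -0.231, 0.1] [0.644, -0.231, 0.1]
n 2 shift [0.    0.    0.034] turn [-0.  0. -0.]
   path [0.644, -0.231, 0.032] [0.644, -0.231, 0.032]
```

>>> jog_arm --steps '[{"x": 0.0262, "y": 0.0024, "z": 0.0514, "wx": -0.003, "wy": 0.003, "wz": 0.004}, {"x": 0, "y": 0, "z": 0.028, "wx": 0, "wy": 0, "wz": 0}, {"x": 0, "y": 0, "z": 0.02, "wx": 0, "wy": 0, "wz": 0}, {"x": 0, "y": 0, "z": 0.02, "wx": 0, "wy": 0, "wz": 0}, {"x": 0, "y": 0, "z": 0, "wx": 0, "wy": 0, "wz": 0}]'

```text
clock: 9.88
tcp_pos: [0.6447, -0.234, 0.0351]
tcp_rot: [[0.9, 0.435, 0.003], [0.435, -0.9, -0.002], [0.002, 0.004, -1.0]]
ft_force: [-1.0, 0.1, 0.9]
gripper_width: 0.0356
grip_force: 0.0
```

>>> jog_arm --steps '[{"x": 0, "y": 0, "z": 0, "wx": 0, "wy": 0, "wz": 0}, {"x": 0, "y": 0, "z": 0, "wx": 0, "wy": 0, "wz": 0}, {"x": 0, "y": 0, "z": 0, "wx": 0, "wy": 0, "wz": 0}, {"x": 0, "y": 0, "z": 0, "wx": 0, "wy": 0, "wz": 0}, {"x": 0, "y": 0, "z": 0, "wx": 0, "wy": 0, "wz": 0}]' --claw 0.0 --grip_force 50

```text
clock: 10.5
tcp_pos: [0.6461, -0.2343, 0.0373]
tcp_rot: [[0.9, 0.435, 0.007], [0.435, -0.9, -0.003], [0.005, 0.006, -1.0]]
ft_force: [-0.7, -0.4, 8.2]
gripper_width: 0.009
grip_force: 49.7
```

```bash
python3 - <<'E'
from h import *
plan(pose([.63,-.225,.25],-40,0),pose([.612,-.12,.22],0,33),pose([.612,.025,.070],0,33),pose([.612,.025,.056],0,33))
E
```

```text
t 10.5 p [ 0.6461 -0.2343  0.0373] q [ 0.32  0.87 -0.1   1.55  0.12  0.72 -0.95] w 0.009 F [-0.7 -0.4  8.2]
n 4 shift [-0.0019 -0.004  -0.0532] turn [ 0.002 -0.001 -0.106]
   path [0.634, -0.227, 0.197] [0.63, -0.225, 0.25]
n 5 shift [ 0.0164 -0.0117  0.0105] turn [ 0.04   0.11  -0.135]
   path [0.627, -0.162, 0.225] [0.612, -0.12, 0.22]
n 4 shift [0.01   0.     0.0512] turn [-0.     0.    -0.001]
   path [0.612, -0.011, 0.107] [0.612, 0.025, 0.07]
n 1 shift [-0.0074  0.0001  0.0117] turn [-0.001  0.002  0.001]
   path [0.612, 0.025, 0.056] [0.612, 0.025, 0.056]
```

The flange is gripped on its lug. A leaned disc entering along the tool axis would catch the rim, so I'll come in higher under the bar and then go straight down.

```bash
python3 - <<'E'
from h import *
plan(pose([.63,-.225,.25],-40,0),pose([.61,-.12,.24],0,38),pose([.61,.007,.125],0,38),pose([.61,.007,.060],0,38))
E
```

```text
t 10.5 p [ 0.6461 -0.2343  0.0373] q [ 0.32  0.87 -0.1   1.55  0.12  0.72 -0.95] w 0.009 F [-0.7 -0.4  8.2]
n 4 shift [-0.0019 -0.004  -0.0532] turn [ 0.002 -0.001 -0.106]
   path [0.634, -0.227, 0.197] [0.63, -0.225, 0.25]
n 6 shift [ 0.0142 -0.0101  0.0062] turn [ 0.038  0.106 -0.112]
   path [0.624, -0.154, 0.236] [0.61, -0.12, 0.24]
n 3 shift [0.0098 0.     0.0563] turn [0.    0.    0.001]
   path [0.61, -0.035, 0.163] [0.61, 0.007, 0.125]
n 2 shift [-0.0201  0.      0.0256] turn [ 0.001  0.    -0.001]
   path [0.61, 0.007, 0.06] [0.61, 0.007, 0.06]
```

>>> jog_arm --steps '[{"x": -0.0019, "y": -0.004, "z": -0.0532, "wx": 0.002, "wy": -0.001, "wz": -0.106}, {"x": -0.0019, "y": -0.004, "z": -0.0532, "wx": 0.002, "wy": -0.001, "wz": -0.106}, {"x": -0.0019, "y": -0.004, "z": -0.0532, "wx": 0.002, "wy": -0.001, "wz": -0.106}, {"x": -0.0019, "y": -0.004, "z": -0.0532, "wx": 0.002, "wy": -0.001, "wz": -0.106}, {"x": 0.0142, "y": -0.0101, "z": 0.0062, "wx": 0.038, "wy": 0.106, "wz": -0.112}, {"x": 0.0142, "y": -0.0101, "z": 0.0062, "wx": 0.038, "wy": 0.106, "wz": -0.112}, {"x": 0.0142, "y": -0.0101, "z": 0.0062, "wx": 0.038, "wy": 0.106, "wz": -0.112}, {"x": 0.0142, "y": -0.0101, "z": 0.0062, "wx": 0.038, "wy": 0.106, "wz": -0.112}, {"x": 0.0142, "y": -0.0101, "z": 0.0062, "wx": 0.038, "wy": 0.106, "wz": -0.112}, {"x": 0.0142, "y": -0.0101, "z": 0.0062, "wx": 0.038, "wy": 0.106, "wz": -0.112}, {"x": 0, "y": 0, "z": 0, "wx": 0, "wy": 0, "wz": 0}]'

```text
clock: 11.88
tcp_pos: [0.6092, -0.1208, 0.2381]
tcp_rot: [[0.002, 1.0, -0.0], [0.787, -0.001, 0.616], [0.616, -0.001, -0.787]]
ft_force: [0.1, -0.1, -0.6]
gripper_width: 0.0089
grip_force: 48.9
```

```bash
python3 - <<'E'
from h import *
cv2.imwrite("pics/s5.png",np.hstack([cv2.resize(camera("side")[120:300,180:340],None,fx=2.5,fy=2.5),cv2.resize(camera("top")[100:280,200:360],None,fx=2.5,fy=2.5)]))
plan(pose([.61,.007,.125],0,38),pose([.61,.007,.060],0,38))
E
```

```text
t 11.97 p [ 0.6098 -0.1202  0.239 ] q [ 0.79  0.78 -0.69  1.47 -0.19  1.19  0.3 ] w 0.0093 F [ 1.1 -0.3 -0.4]
n 3 shift [0.0101 0.     0.056 ] turn [ 0.     0.001 -0.001]
   path [0.61, -0.036, 0.163] [0.61, 0.007, 0.125]
n 2 shift [-0.02   -0.      0.0257] turn [ 0. -0.  0.]
   path [0.61, 0.007, 0.06] [0.61, 0.007, 0.06]
```

View pics/s5.png

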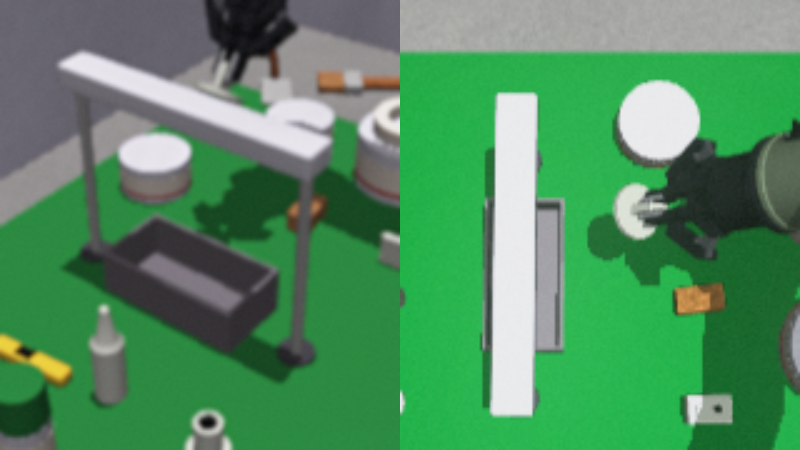

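The flange is held at its lug and is beside the bar at top-crop (635,212). The bin is empty. In it goes.

>>> jog_arm --steps '[{"x": 0.0076, "y": 0, "z": 0.042, "wx": 0, "wy": 0, "wz": 0}, {"x": 0.0076, "y": 0, "z": 0.042, "wx": 0, "wy": 0, "wz": 0}, {"x": 0.0076, "y": 0, "z": 0.042, "wx": 0, "wy": 0, "wz": 0}, {"x": 0.0076, "y": 0, "z": 0.042, "wx": 0, "wy": 0, "wz": 0}, {"x": -0.01, "y": 0, "z": 0.0128, "wx": 0, "wy": 0, "wz": 0}, {"x": -0.01, "y": 0, "z": 0.0128, "wx": 0, "wy": 0, "wz": 0}, {"x": -0.01, "y": 0, "z": 0.0128, "wx": 0, "wy": 0, "wz": 0}, {"x": -0.01, "y": 0, "z": 0.0128, "wx": 0, "wy": 0, "wz": 0}, {"x": 0, "y": 0, "z": 0, "wx": 0, "wy": 0, "wz": 0}]'

```text
clock: 13.1
tcp_pos: [0.609, 0.0074, 0.059]
tcp_rot: [[0.001, 1.0, -0.001], [0.788, 0.0, 0.616], [0.616, -0.002, -0.788]]
ft_force: [0.3, 0.3, -0.4]
gripper_width: 0.0093
grip_force: 49.0
```

>>> jog_arm --steps '[{"x": 0, "y": 0, "z": 0, "wx": 0, "wy": 0, "wz": 0}, {"x": 0, "y": 0, "z": 0, "wx": 0, "wy": 0, "wz": 0}, {"x": 0, "y": 0, "z": 0, "wx": 0, "wy": 0, "wz": 0}, {"x": 0, "y": 0, "z": 0, "wx": 0, "wy": 0, "wz": 0}]' --claw 0.036

```text
clock: 13.6
tcp_pos: [0.6095, 0.0076, 0.0605]
tcp_rot: [[-0.001, 1.0, -0.0], [0.788, 0.001, 0.616], [0.616, 0.0, -0.788]]
ft_force: [-0.2, 0.6, -0.5]
gripper_width: 0.0361
grip_force: 0.0
```

>>> jog_arm --steps '[{"x": 0.006, "y": 0, "z": -0.025, "wx": 0, "wy": 0, "wz": 0}, {"x": 0.006, "y": 0, "z": -0.04, "wx": 0, "wy": 0, "wz": 0}, {"x": 0, "y": 0, "z": -0.05, "wx": 0, "wy": 0, "wz": 0}, {"x": 0, "y": 0, "z": -0.055, "wx": 0, "wy": 0, "wz": 0}, {"x": 0, "y": 0, "z": -0.05, "wx": 0, "wy": 0, "wz": 0}, {"x": 0, "y": 0, "z": 0, "wx": 0, "wy": 0, "wz": 0}]'

```text
clock: 14.35
tcp_pos: [0.6106, -0.1211, 0.2434]
tcp_rot: [[-0.0, 1.0, 0.005], [0.789, -0.003, 0.614], [0.614, 0.004, -0.789]]
ft_force: [-0.2, 0.5, -1.3]
gripper_width: 0.0361
grip_force: 0.0
```

```bash
python3 - <<'E'
from h import *
im=camera("top");hsv=cv2.cvtColor(im,cv2.COLOR_BGR2HSV)
m=(hsv[...,1]<40)&(hsv[...,2]>170); m[:, :254]=0;m[:,268:]=0;m[:176]=0;m[245:]=0
for b,s,c in blobs(m): print("top bin white",s,c.round(1),onz("top",[c],.015)[0].round(3))
im=camera("side");hs=cv2.cvtColor(im,cv2.COLOR_BGR2HSV)
m=(hs[...,1]<50)&(hs[...,2]>150); 
for b,s,c in blobs(m,8):
    if 215<c[0]<300 and 195<c[1]<260: print("side",s,c.round(1),onz("side",[c],.015)[0].round(3))
plan(pose([.45,-.19,.25],-90,0),pose([.3885,-.179,.10],-90,0),pose([.3885,-.179,.031],-90,0))
E
```

```text
top bin white [255 188   4  14  30] [255.9 194.7] [0.606 0.01  0.015]
side [244 225   8   9  54] [247.3 228.9] [0.596 0.02  0.015]
side [220 242   4   4  11] [221.4 243.5] [0.615 0.119 0.015]
side [216 255  13   7  55] [222.  258.4] [0.571 0.164 0.015]
t 14.45 p [ 0.6094 -0.1182  0.2408] q [ 0.79  0.78 -0.7   1.47 -0.19  1.19  0.3 ] w 0.0355 F [-0.2  1.2 -1.1]
n 10 shift [-0.0166 -0.0084 -0.0065] turn [-0.052 -0.052  0.151]
   path [0.525, -0.194, 0.231] [0.45, -0.19, 0.25]
n 3 shift [-0.0205 -0.0037  0.05  ] turn [ 0.     0.    -0.001]
   path [0.409, -0.183, 0.15] [0.388, -0.179, 0.1]
n 2 shift [ 0.0001 -0.0001  0.0345] turn [0.    0.    0.001]
   path [0.389, -0.179, 0.031] [0.389, -0.179, 0.031]
```

The flange is in the bin at about (0.606,0.02). Next is the bracket.

>>> jog_arm --steps '[{"x": -0.0166, "y": -0.0084, "z": -0.0065, "wx": -0.052, "wy": -0.052, "wz": 0.151}, {"x": -0.0166, "y": -0.0084, "z": -0.0065, "wx": -0.052, "wy": -0.052, "wz": 0.151}, {"x": -0.0166, "y": -0.0084, "z": -0.0065, "wx": -0.052, "wy": -0.052, "wz": 0.151}, {"x": -0.0166, "y": -0.0084, "z": -0.0065, "wx": -0.052, "wy": -0.052, "wz": 0.151}, {"x": -0.0166, "y": -0.0084, "z": -0.0065, "wx": -0.052, "wy": -0.052, "wz": 0.151}, {"x": -0.0166, "y": -0.0084, "z": -0.0065, "wx": -0.052, "wy": -0.052, "wz": 0.151}, {"x": -0.0166, "y": -0.0084, "z": -0.0065, "wx": -0.052, "wy": -0.052, "wz": 0.151}, {"x": -0.0166, "y": -0.0084, "z": -0.0065, "wx": -0.052, "wy": -0.052, "wz": 0.151}, {"x": -0.0166, "y": -0.0084, "z": -0.0065, "wx": -0.052, "wy": -0.052, "wz": 0.151}, {"x": -0.0166, "y": -0.0084, "z": -0.0065, "wx": -0.052, "wy": -0.052, "wz": 0.151}, {"x": 0, "y": 0, "z": 0, "wx": 0, "wy": 0, "wz": 0}]'

```text
clock: 15.82
tcp_pos: [0.45, -0.1883, 0.2496]
tcp_rot: [[1.0, 0.002, -0.002], [0.002, -1.0, -0.0], [-0.002, 0.0, -1.0]]
ft_force: [0.0, 0.1, -0.0]
gripper_width: 0.0361
grip_force: 0.0
```

>>> jog_arm --steps '[{"x": -0.0205, "y": -0.0037, "z": 0.05, "wx": 0, "wy": 0, "wz": 0}, {"x": -0.0205, "y": -0.0037, "z": 0.05, "wx": 0, "wy": 0, "wz": 0}, {"x": -0.0205, "y": -0.0037, "z": 0.05, "wx": 0, "wy": 0, "wz": 0}, {"x": 0, "y": 0, "z": 0, "wx": 0, "wy": 0, "wz": 0}, {"x": 0, "y": 0, "z": 0, "wx": 0, "wy": 0, "wz": 0}]'

```text
clock: 16.45
tcp_pos: [0.3892, -0.1794, 0.1001]
tcp_rot: [[1.0, 0.0, -0.0], [0.0, -1.0, 0.0], [-0.0, -0.0, -1.0]]
ft_force: [0.9, 0.1, 1.2]
gripper_width: 0.0356
grip_force: 0.0
```

```bash
python3 - <<'E'
from h import *
plan(pose([.3885,-.179,.034],-90,0))
E
```

```text
t 16.45 p [ 0.3892 -0.1794  0.1001] q [ 0.35  0.48 -0.07  2.22  0.08  0.45 -1.36] w 0.0356 F [0.9 0.1 1.2]
n 2 shift [-0.0003 -0.0002  0.0331] turn [-0.  0.  0.]
   path [0.389, -0.179, 0.034] [0.389, -0.179, 0.034]
```

>>> jog_arm --steps '[{"x": 0, "y": 0, "z": 0.022, "wx": 0, "wy": 0, "wz": 0}, {"x": 0, "y": 0, "z": 0.022, "wx": 0, "wy": 0, "wz": 0}, {"x": 0, "y": 0, "z": 0.022, "wx": 0, "wy": 0, "wz": 0}, {"x": 0, "y": 0, "z": 0, "wx": 0, "wy": 0, "wz": 0}]'

```text
clock: 16.95
tcp_pos: [0.3891, -0.1793, 0.034]
tcp_rot: [[1.0, -0.0, -0.001], [-0.0, -1.0, -0.0], [-0.001, 0.0, -1.0]]
ft_force: [0.3, 0.1, -0.1]
gripper_width: 0.0359
grip_force: 0.0
```

>>> jog_arm --steps '[{"x": 0, "y": 0, "z": 0, "wx": 0, "wy": 0, "wz": 0}, {"x": 0, "y": 0, "z": 0, "wx": 0, "wy": 0, "wz": 0}, {"x": 0, "y": 0, "z": 0, "wx": 0, "wy": 0, "wz": 0}, {"x": 0, "y": 0, "z": 0, "wx": 0, "wy": 0, "wz": 0}, {"x": 0, "y": 0, "z": 0, "wx": 0, "wy": 0, "wz": 0}]' --claw 0.0 --grip_force 50

```text
clock: 17.58
tcp_pos: [0.3893, -0.1796, 0.0352]
tcp_rot: [[1.0, -0.002, 0.001], [-0.002, -1.0, -0.001], [0.001, 0.001, -1.0]]
ft_force: [-0.1, -0.2, 8.8]
gripper_width: 0.0085
grip_force: 48.9
```

```bash
python3 - <<'E'
from h import *
plan(pose([.41,-.19,.25],-90,0),pose([.50,-.12,.24],0,38),pose([.50,.012,.125],0,38),pose([.50,.012,.06],0,38))
E
```

```text
t 17.57 p [ 0.3893 -0.1796  0.0352] q [ 0.33  0.62 -0.05  2.24  0.11  0.28 -1.38] w 0.0085 F [-0.1 -0.2  8.8]
n 4 shift [ 0.0052  0.0026 -0.0537] turn [ 0. -0. -0.]
   path [0.405, -0.187, 0.196] [0.41, -0.19, 0.25]
n 10 shift [0.012  0.0007 0.0047] turn [ 0.052  0.052 -0.151]
   path [0.478, -0.165, 0.233] [0.5, -0.12, 0.24]
n 4 shift [0.0082 0.     0.0429] turn [0. 0. 0.]
   path [0.5, -0.021, 0.154] [0.5, 0.012, 0.125]
n 2 shift [-0.02   -0.      0.0257] turn [0.001 0.    0.001]
   path [0.5, 0.012, 0.06] [0.5, 0.012, 0.06]
```

```bash
python3 - <<'E'
from h import *
plan(pose([.41,-.19,.25],-90,0),pose([.50,-.12,.24],0,38),pose([.50,-.02,.115],0,38),pose([.50,.030,.053],0,38))
E
```

```text
t 17.57 p [ 0.3893 -0.1796  0.0352] q [ 0.33  0.62 -0.05  2.24  0.11  0.28 -1.38] w 0.0085 F [-0.1 -0.2  8.8]
n 4 shift [ 0.0052  0.0026 -0.0537] turn [ 0. -0. -0.]
   path [0.405, -0.187, 0.196] [0.41, -0.19, 0.25]
n 10 shift [0.012  0.0007 0.0047] turn [ 0.052  0.052 -0.151]
   path [0.478, -0.165, 0.233] [0.5, -0.12, 0.24]
n 3 shift [0.0005 0.     0.0533] turn [0.    0.    0.001]
   path [0.5, -0.053, 0.157] [0.5, -0.02, 0.115]
n 2 shift [ 0.0006 -0.      0.0398] turn [ 0.001  0.    -0.001]
   path [0.5, 0.03, 0.053] [0.5, 0.03, 0.053]
```

>>> jog_arm --steps '[{"x": 0.0052, "y": 0.0026, "z": -0.0537, "wx": 0, "wy": 0, "wz": 0}, {"x": 0.0052, "y": 0.0026, "z": -0.0537, "wx": 0, "wy": 0, "wz": 0}, {"x": 0.0052, "y": 0.0026, "z": -0.0537, "wx": 0, "wy": 0, "wz": 0}, {"x": 0.0052, "y": 0.0026, "z": -0.0537, "wx": 0, "wy": 0, "wz": 0}, {"x": 0, "y": 0, "z": 0, "wx": 0, "wy": 0, "wz": 0}]'

```text
clock: 18.2
tcp_pos: [0.4111, -0.1903, 0.2533]
tcp_rot: [[1.0, -0.002, 0.007], [-0.002, -1.0, -0.003], [0.007, 0.003, -1.0]]
ft_force: [-0.8, 0.5, -1.6]
gripper_width: 0.008
grip_force: 49.0
```

>>> jog_arm --steps '[{"x": 0.012, "y": 0.0007, "z": 0.0047, "wx": 0.052, "wy": 0.052, "wz": -0.151}, {"x": 0.012, "y": 0.0007, "z": 0.0047, "wx": 0.052, "wy": 0.052, "wz": -0.151}, {"x": 0.012, "y": 0.0007, "z": 0.0047, "wx": 0.052, "wy": 0.052, "wz": -0.151}, {"x": 0.012, "y": 0.0007, "z": 0.0047, "wx": 0.052, "wy": 0.052, "wz": -0.151}, {"x": 0.012, "y": 0.0007, "z": 0.0047, "wx": 0.052, "wy": 0.052, "wz": -0.151}, {"x": 0.012, "y": 0.0007, "z": 0.0047, "wx": 0.052, "wy": 0.052, "wz": -0.151}, {"x": 0.012, "y": 0.0007, "z": 0.0047, "wx": 0.052, "wy": 0.052, "wz": -0.151}, {"x": 0.012, "y": 0.0007, "z": 0.0047, "wx": 0.052, "wy": 0.052, "wz": -0.151}, {"x": 0.012, "y": 0.0007, "z": 0.0047, "wx": 0.052, "wy": 0.052, "wz": -0.151}, {"x": 0.012, "y": 0.0007, "z": 0.0047, "wx": 0.052, "wy": 0.052, "wz": -0.151}, {"x": 0, "y": 0, "z": 0, "wx": 0, "wy": 0, "wz": 0}]'

```text
clock: 19.58
tcp_pos: [0.4995, -0.1192, 0.2384]
tcp_rot: [[-0.0, 1.0, -0.001], [0.787, 0.001, 0.617], [0.617, -0.0, -0.787]]
ft_force: [-0.1, -0.1, -0.2]
gripper_width: 0.0083
grip_force: 49.0
```

```bash
python3 - <<'E'
from h import *
plan(pose([.50,-.02,.115],0,38),pose([.50,.030,.053],0,38))
E
```

```text
t 19.57 p [ 0.4995 -0.1192  0.2384] q [ 0.89  0.63 -0.64  1.75 -0.3   1.11  0.48] w 0.0083 F [-0.1 -0.1 -0.2]
n 3 shift [0.0007 0.0002 0.0528] turn [-0. -0.  0.]
   path [0.5, -0.053, 0.156] [0.5, -0.02, 0.115]
n 2 shift [0.0005 0.     0.0398] turn [-0.    -0.001  0.   ]
   path [0.5, 0.03, 0.053] [0.5, 0.03, 0.053]
```

>>> jog_arm --steps '[{"x": 0.001, "y": 0, "z": 0.04, "wx": 0, "wy": 0, "wz": 0}, {"x": 0.0005, "y": 0, "z": 0.04, "wx": 0, "wy": 0, "wz": 0}, {"x": 0.0005, "y": 0, "z": 0.04, "wx": 0, "wy": 0, "wz": 0}, {"x": 0.0005, "y": 0, "z": 0.04, "wx": 0, "wy": 0, "wz": 0}, {"x": 0.0005, "y": 0, "z": 0.04, "wx": 0, "wy": 0, "wz": 0}, {"x": 0.0002, "y": 0, "z": 0.02, "wx": 0, "wy": 0, "wz": 0}, {"x": 0.0002, "y": 0, "z": 0.018, "wx": 0, "wy": 0, "wz": 0}, {"x": 0, "y": 0, "z": 0, "wx": 0, "wy": 0, "wz": 0}]'

```text
clock: 20.58
tcp_pos: [0.4986, 0.03, 0.053]
tcp_rot: [[0.002, 1.0, -0.001], [0.789, -0.001, 0.615], [0.615, -0.002, -0.789]]
ft_force: [-0.0, -0.7, -0.0]
gripper_width: 0.0081
grip_force: 49.1
```

>>> jog_arm --steps '[{"x": 0, "y": 0, "z": 0, "wx": 0, "wy": 0, "wz": 0}, {"x": 0, "y": 0, "z": 0, "wx": 0, "wy": 0, "wz": 0}, {"x": 0, "y": 0, "z": 0, "wx": 0, "wy": 0, "wz": 0}, {"x": 0, "y": 0, "z": 0, "wx": 0, "wy": 0, "wz": 0}]' --claw 0.028

```text
clock: 21.08
tcp_pos: [0.4994, 0.0296, 0.0535]
tcp_rot: [[-0.0, 1.0, 0.0], [0.788, 0.0, 0.616], [0.616, 0.0, -0.788]]
ft_force: [-0.8, 0.0, 0.3]
gripper_width: 0.028
grip_force: 0.0
```

>>> jog_arm --steps '[{"x": 0, "y": 0, "z": -0.025, "wx": 0, "wy": 0, "wz": 0}, {"x": 0, "y": 0, "z": -0.04, "wx": 0, "wy": 0, "wz": 0}, {"x": 0, "y": 0, "z": -0.055, "wx": 0, "wy": 0, "wz": 0}, {"x": 0, "y": 0, "z": -0.055, "wx": 0, "wy": 0, "wz": 0}, {"x": 0, "y": 0, "z": -0.055, "wx": 0, "wy": 0, "wz": 0}, {"x": 0, "y": 0, "z": -0.055, "wx": 0, "wy": 0, "wz": 0}, {"x": 0, "y": 0, "z": 0, "wx": 0, "wy": 0, "wz": 0}]'

```text
clock: 21.95
tcp_pos: [0.5003, -0.1485, 0.2801]
tcp_rot: [[0.0, 1.0, 0.005], [0.79, -0.003, 0.613], [0.613, 0.004, -0.79]]
ft_force: [-0.0, 0.5, -0.9]
gripper_width: 0.0282
grip_force: 0.0
```

```bash
python3 - <<'E'
from h import *
im=camera("side");cv2.imwrite("pics/side6.png",im);hs=cv2.cvtColor(im,cv2.COLOR_BGR2HSV)
cv2.imwrite("pics/top6.png",camera("top"))
m=(hs[...,1]<50)&(hs[...,2]>150); 
for b,s,c in blobs(m,8):
    if 215<c[0]<300 and 195<c[1]<250: print("side",s,c.round(1),onz("side",[c],.015)[0].round(3))
plan(pose([.44,-.15,.40],0,0),pose([.394,.205,.36],0,0),pose([.394,.205,.10],0,0))
E
```

```text
side [244 225   8   9  55] [247.3 229. ] [0.596 0.02  0.015]
side [220 242   4   4  11] [221.4 243.5] [0.615 0.119 0.015]
t 22.05 p [ 0.4992 -0.1456  0.2778] q [ 0.93  0.59 -0.64  1.68 -0.3   1.22  0.48] w 0.0279 F [-0.8  0.8  0.6]
n 4 shift [ 0.0115 -0.0148 -0.0289] turn [-0.    -0.166  0.   ]
   path [0.455, -0.157, 0.37] [0.44, -0.15, 0.4]
n 7 shift [ 0.0507 -0.0066  0.0057] turn [0. 0. 0.]
   path [0.414, 0.053, 0.377] [0.394, 0.205, 0.36]
n 5 shift [0.     0.0001 0.052 ] turn [0. 0. 0.]
   path [0.394, 0.205, 0.204] [0.394, 0.205, 0.1]
```

>>> jog_arm --steps '[{"x": 0.0115, "y": -0.0148, "z": -0.0289, "wx": 0, "wy": -0.166, "wz": 0}, {"x": 0.0115, "y": -0.0148, "z": -0.0289, "wx": 0, "wy": -0.166, "wz": 0}, {"x": 0.0115, "y": -0.0148, "z": -0.0289, "wx": 0, "wy": -0.166, "wz": 0}, {"x": 0.0115, "y": -0.0148, "z": -0.0289, "wx": 0, "wy": -0.166, "wz": 0}, {"x": 0, "y": 0, "z": 0, "wx": 0, "wy": 0, "wz": 0}]' --claw 0.056

```text
clock: 22.68
tcp_pos: [0.4403, -0.147, 0.4018]
tcp_rot: [[-0.007, 1.0, 0.003], [1.0, 0.007, -0.004], [-0.004, 0.003, -1.0]]
ft_force: [-0.0, -0.5, -0.0]
gripper_width: 0.0558
grip_force: 0.0
```

>>> jog_arm --steps '[{"x": 0.0507, "y": -0.0066, "z": 0.0057, "wx": 0, "wy": 0, "wz": 0}, {"x": 0.0507, "y": -0.0066, "z": 0.0057, "wx": 0, "wy": 0, "wz": 0}, {"x": 0.0507, "y": -0.0066, "z": 0.0057, "wx": 0, "wy": 0, "wz": 0}, {"x": 0.0507, "y": -0.0066, "z": 0.0057, "wx": 0, "wy": 0, "wz": 0}, {"x": 0.0507, "y": -0.0066, "z": 0.0057, "wx": 0, "wy": 0, "wz": 0}, {"x": 0.0507, "y": -0.0066, "z": 0.0057, "wx": 0, "wy": 0, "wz": 0}, {"x": 0.0507, "y": -0.0066, "z": 0.0057, "wx": 0, "wy": 0, "wz": 0}, {"x": 0, "y": 0, "z": 0, "wx": 0, "wy": 0, "wz": 0}]'

```text
clock: 23.68
tcp_pos: [0.3922, 0.2078, 0.3582]
tcp_rot: [[-0.007, 1.0, -0.005], [1.0, 0.007, 0.002], [0.002, -0.005, -1.0]]
ft_force: [-0.3, -1.0, 0.2]
gripper_width: 0.056
grip_force: 0.0
```

```bash
python3 - <<'E'
from h import *
plan(pose([.394,.2055,.10],0,0),pose([.394,.2055,.034],0,0))
E
```

```text
t 23.68 p [0.3922 0.2078 0.3582] q [ 0.17  0.19 -0.89  1.86  0.16  1.16 -0.78] w 0.056 F [-0.3 -1.   0.2]
n 5 shift [-0.0005  0.0005  0.0516] turn [-0.001 -0.     0.001]
   path [0.393, 0.207, 0.203] [0.394, 0.206, 0.1]
n 2 shift [-0.0001  0.      0.0331] turn [ 0.    -0.001  0.001]
   path [0.394, 0.206, 0.034] [0.394, 0.206, 0.034]
```

>>> jog_arm --steps '[{"x": -0.0005, "y": 0.0005, "z": 0.0516, "wx": -0.001, "wy": 0, "wz": 0.001}, {"x": -0.0005, "y": 0.0005, "z": 0.0516, "wx": -0.001, "wy": 0, "wz": 0.001}, {"x": -0.0005, "y": 0.0005, "z": 0.0516, "wx": -0.001, "wy": 0, "wz": 0.001}, {"x": -0.0005, "y": 0.0005, "z": 0.0516, "wx": -0.001, "wy": 0, "wz": 0.001}, {"x": -0.0005, "y": 0.0005, "z": 0.0516, "wx": -0.001, "wy": 0, "wz": 0.001}, {"x": 0, "y": 0, "z": 0.025, "wx": 0, "wy": 0, "wz": 0}, {"x": 0, "y": 0, "z": 0.021, "wx": 0, "wy": 0, "wz": 0}, {"x": 0, "y": 0, "z": 0.02, "wx": 0, "wy": 0, "wz": 0}, {"x": 0, "y": 0, "z": 0, "wx": 0, "wy": 0, "wz": 0}]'

```text
clock: 24.8
tcp_pos: [0.3956, 0.201, 0.0342]
tcp_rot: [[0.004, 1.0, 0.001], [1.0, -0.004, -0.002], [-0.002, 0.001, -1.0]]
ft_force: [0.5, 0.3, 0.2]
gripper_width: 0.0559
grip_force: 0.0
```

>>> jog_arm --steps '[{"x": 0, "y": 0, "z": 0, "wx": 0, "wy": 0, "wz": 0}, {"x": 0, "y": 0, "z": 0, "wx": 0, "wy": 0, "wz": 0}, {"x": 0, "y": 0, "z": 0, "wx": 0, "wy": 0, "wz": 0}, {"x": 0, "y": 0, "z": 0, "wx": 0, "wy": 0, "wz": 0}, {"x": 0, "y": 0, "z": 0, "wx": 0, "wy": 0, "wz": 0}]' --claw 0.015 --grip_force 60

```text
clock: 25.42
tcp_pos: [0.3973, 0.2019, 0.0366]
tcp_rot: [[0.005, 1.0, 0.006], [1.0, -0.005, -0.0], [-0.0, 0.006, -1.0]]
ft_force: [-2.1, -2.1, 8.3]
gripper_width: 0.0283
grip_force: 59.2
```

```bash
python3 - <<'E'
from h import *
plan(pose([.394,.2055,.37],0,0),pose([.47,-.14,.385],0,0),pose([.525,-.12,.24],0,38))
E
```

```text
t 25.43 p [0.3973 0.2019 0.0366] q [-0.2   0.68 -0.52  2.18  0.78  0.47 -1.35] w 0.0283 F [-2.1 -2.1  8.3]
n 6 shift [ 0.0006 -0.0004 -0.0556] turn [ 0.001  0.    -0.001]
   path [0.395, 0.204, 0.259] [0.394, 0.206, 0.37]
n 7 shift [-0.0494  0.0108 -0.0021] turn [-0.  0.  0.]
   path [0.437, 0.008, 0.379] [0.47, -0.14, 0.385]
n 4 shift [-0.0042  0.0138  0.037 ] turn [-0.     0.166  0.   ]
   path [0.511, -0.134, 0.275] [0.525, -0.12, 0.24]
```

The sleeve is gripped (28.3 mm). I'll lift it and cross back over the bar.

>>> jog_arm --steps '[{"x": 0, "y": 0, "z": -0.04, "wx": 0, "wy": 0, "wz": 0}, {"x": 0, "y": 0, "z": -0.058, "wx": 0, "wy": 0, "wz": 0}, {"x": 0, "y": 0, "z": -0.06, "wx": 0, "wy": 0, "wz": 0}, {"x": 0, "y": 0, "z": -0.06, "wx": 0, "wy": 0, "wz": 0}, {"x": 0, "y": 0, "z": -0.06, "wx": 0, "wy": 0, "wz": 0}, {"x": 0, "y": 0, "z": -0.06, "wx": 0, "wy": 0, "wz": 0}, {"x": 0, "y": 0, "z": 0, "wx": 0, "wy": 0, "wz": 0}]'

```text
clock: 26.3
tcp_pos: [0.3962, 0.203, 0.3779]
tcp_rot: [[0.005, 1.0, 0.011], [1.0, -0.005, 0.001], [0.001, 0.011, -1.0]]
ft_force: [-0.3, 0.2, -1.6]
gripper_width: 0.0285
grip_force: 59.4
```

>>> jog_arm --steps '[{"x": -0.05, "y": 0.0108, "z": -0.002, "wx": 0, "wy": 0, "wz": 0}, {"x": -0.05, "y": 0.0108, "z": -0.002, "wx": 0, "wy": 0, "wz": 0}, {"x": -0.05, "y": 0.0108, "z": -0.002, "wx": 0, "wy": 0, "wz": 0}, {"x": -0.05, "y": 0.0108, "z": -0.002, "wx": 0, "wy": 0, "wz": 0}, {"x": -0.05, "y": 0.0108, "z": -0.002, "wx": 0, "wy": 0, "wz": 0}, {"x": -0.05, "y": 0.0108, "z": -0.002, "wx": 0, "wy": 0, "wz": 0}, {"x": -0.05, "y": 0.0108, "z": -0.002, "wx": 0, "wy": 0, "wz": 0}, {"x": 0, "y": 0, "z": 0, "wx": 0, "wy": 0, "wz": 0}]'

```text
clock: 27.3
tcp_pos: [0.4691, -0.1515, 0.3875]
tcp_rot: [[0.009, 1.0, 0.004], [1.0, -0.009, -0.0], [-0.0, 0.004, -1.0]]
ft_force: [-0.3, 1.0, -0.3]
gripper_width: 0.0285
grip_force: 59.4
```

```bash
python3 - <<'E'
from h import *
plan(pose([.525,-.12,.24],0,38),pose([.525,-.008,.125],0,38),pose([.525,-.008,.07],0,38))
E
```

```text
t 27.3 p [ 0.4691 -0.1515  0.3875] q [ 0.74  0.23 -0.66  1.72  0.15  1.24  0.04] w 0.0285 F [-0.3  1.  -0.3]
n 4 shift [-0.0014  0.0139  0.0384] turn [ 0.002  0.166 -0.002]
   path [0.511, -0.137, 0.274] [0.525, -0.12, 0.24]
n 3 shift [0.0058 0.0001 0.0532] turn [-0.001 -0.    -0.   ]
   path [0.525, -0.045, 0.163] [0.525, -0.008, 0.125]
n 1 shift [-0.0339 -0.0002  0.0432] turn [ 0.001 -0.001 -0.   ]
   path [0.525, -0.008, 0.07] [0.525, -0.008, 0.07]
```

>>> jog_arm --steps '[{"x": -0.0014, "y": 0.0139, "z": 0.0384, "wx": 0.002, "wy": 0.166, "wz": -0.002}, {"x": -0.0014, "y": 0.0139, "z": 0.0384, "wx": 0.002, "wy": 0.166, "wz": -0.002}, {"x": -0.0014, "y": 0.0139, "z": 0.0384, "wx": 0.002, "wy": 0.166, "wz": -0.002}, {"x": -0.0014, "y": 0.0139, "z": 0.0384, "wx": 0.002, "wy": 0.166, "wz": -0.002}, {"x": 0, "y": 0, "z": 0, "wx": 0, "wy": 0, "wz": 0}, {"x": 0, "y": 0, "z": 0, "wx": 0, "wy": 0, "wz": 0}]'

```text
clock: 28.05
tcp_pos: [0.5255, -0.1158, 0.2427]
tcp_rot: [[-0.007, 1.0, -0.003], [0.79, 0.007, 0.613], [0.613, 0.002, -0.79]]
ft_force: [0.1, 0.5, 0.5]
gripper_width: 0.0282
grip_force: 59.4
```

```bash
python3 - <<'E'
from h import *
plan(pose([.53,-.006,.125],0,38),pose([.53,-.004,.066],0,38))
E
```

```text
t 28.05 p [ 0.5255 -0.1158  0.2427] q [ 0.92  0.68 -0.74  1.68 -0.22  1.12  0.38] w 0.0282 F [0.1 0.5 0.5]
n 3 shift [0.0048 0.0016 0.0535] turn [-0.001  0.001  0.002]
   path [0.528, -0.043, 0.164] [0.53, -0.006, 0.125]
n 2 shift [-0.0173  0.      0.0238] turn [0. 0. 0.]
   path [0.53, -0.004, 0.066] [0.53, -0.004, 0.066]
```

>>> jog_arm --steps '[{"x": 0.0036, "y": 0.0012, "z": 0.04, "wx": -0.001, "wy": 0.001, "wz": 0.002}, {"x": 0.0036, "y": 0.0012, "z": 0.04, "wx": -0.001, "wy": 0.001, "wz": 0.002}, {"x": 0.0036, "y": 0.0012, "z": 0.04, "wx": -0.001, "wy": 0.001, "wz": 0.002}, {"x": 0.0036, "y": 0.0012, "z": 0.04, "wx": 0, "wy": 0, "wz": 0}, {"x": -0.0115, "y": 0, "z": 0.016, "wx": 0, "wy": 0, "wz": 0}, {"x": -0.0115, "y": 0, "z": 0.016, "wx": 0, "wy": 0, "wz": 0}, {"x": -0.0115, "y": 0, "z": 0.0155, "wx": 0, "wy": 0, "wz": 0}, {"x": 0, "y": 0, "z": 0, "wx": 0, "wy": 0, "wz": 0}, {"x": 0, "y": 0, "z": 0, "wx": 0, "wy": 0, "wz": 0}]'

```text
clock: 29.18
tcp_pos: [0.53, -0.0044, 0.0657]
tcp_rot: [[0.002, 1.0, 0.0], [0.786, -0.001, 0.618], [0.618, -0.001, -0.786]]
ft_force: [1.1, 0.1, -0.6]
gripper_width: 0.0282
grip_force: 59.6
```

>>> jog_arm --steps '[{"x": 0, "y": 0, "z": 0, "wx": 0, "wy": 0, "wz": 0}, {"x": 0, "y": 0, "z": 0, "wx": 0, "wy": 0, "wz": 0}, {"x": 0, "y": 0, "z": 0, "wx": 0, "wy": 0, "wz": 0}, {"x": 0, "y": 0, "z": 0, "wx": 0, "wy": 0, "wz": 0}]' --claw 0.05

```text
clock: 29.68
tcp_pos: [0.5298, -0.004, 0.0654]
tcp_rot: [[0.001, 1.0, -0.0], [0.786, -0.001, 0.618], [0.618, -0.001, -0.786]]
ft_force: [0.2, 0.2, -0.1]
gripper_width: 0.0501
grip_force: 0.0
```

>>> jog_arm --steps '[{"x": 0, "y": 0, "z": -0.025, "wx": 0, "wy": 0, "wz": 0}, {"x": 0, "y": 0, "z": -0.04, "wx": 0, "wy": 0, "wz": 0}, {"x": 0, "y": 0, "z": -0.055, "wx": 0, "wy": 0, "wz": 0}, {"x": 0, "y": 0, "z": -0.055, "wx": 0, "wy": 0, "wz": 0}, {"x": 0, "y": 0, "z": -0.055, "wx": 0, "wy": 0, "wz": 0}, {"x": 0, "y": 0, "z": -0.055, "wx": 0, "wy": 0, "wz": 0}, {"x": 0, "y": 0, "z": 0, "wx": 0, "wy": 0, "wz": 0}, {"x": 0, "y": 0, "z": 0, "wx": 0, "wy": 0, "wz": 0}]'

```text
clock: 30.68
tcp_pos: [0.5297, -0.1797, 0.2889]
tcp_rot: [[0.001, 1.0, -0.001], [0.786, -0.0, 0.619], [0.619, -0.002, -0.786]]
ft_force: [-0.2, -0.4, -0.5]
gripper_width: 0.0502
grip_force: 0.0
```

```bash
python3 - <<'E'
from h import *
t=camera("top");s=camera("side")
a=cv2.resize(s[180:270,200:310],(440,360),interpolation=cv2.INTER_CUBIC);b=cv2.resize(t[172:247,225:300],(360,360),interpolation=cv2.INTER_CUBIC)
c=cv2.resize(s[130:340,150:430],(312,234));d=cv2.resize(t[100:320,110:430],(340,234));e=np.zeros((234,148,3),np.uint8)
cv2.imwrite("pics/end.png",np.vstack([np.hstack([a,b]),np.hstack([c,d,e])]))
E
```

```text
(no output)
```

View pics/end.png

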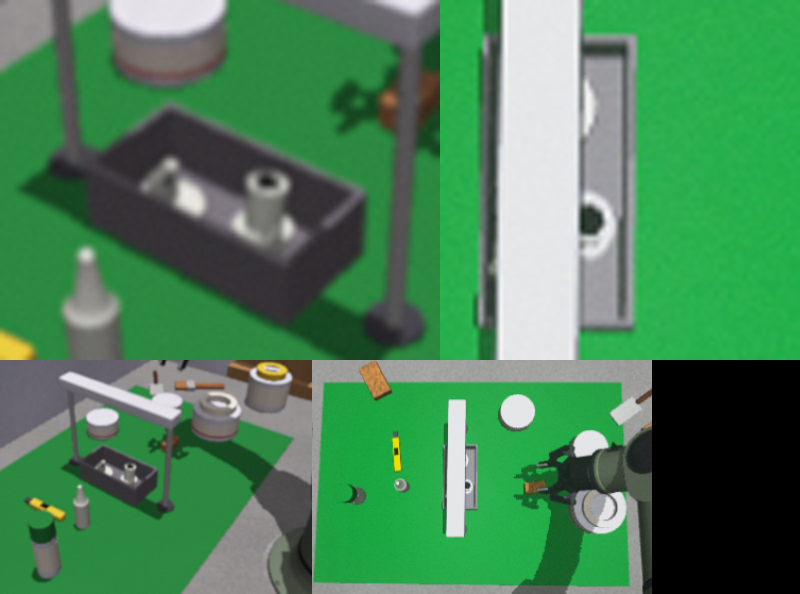

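The flange and the sleeve are visible in the bin. The bracket shows only as a light sliver left of the bar, at top pixel ~(236,226), so I'll check that numerically.

```bash
python3 - <<'E'
from h import *
a=cv2.imread("pics/top0.png").astype(int);t=camera("top");s=camera("side")
print(t[216:238,230:239].max(2))
for z in(.03,.047,.06):print(z,onz("top",[[235.8,221],[235.8,226],[235.8,231]],z).round(3).tolist())
# side view: pixel brightness along the outside of the near (+y) rim, x .47..0.56
for x in np.arange(.47,.575,.01):
    c,R,tt,o=C["side"];K=np.array([[c["fx"],0,c["cx"]],[0,c["fy"],c["cy"]],[0,0,1]])
    v=[]
    for z in(.06,.068,.076,.084):
        p=cv2.projectPoints(np.array([[x,.073,z]]),np.array(c["rvec"]),np.array(c["tvec"]),K,np.array([c["k1"],0,0,0]))[0].ravel().round().astype(int);v.append(int(s[p[1],p[0]].max()))
    print(round(x,3),v)
E
```

```text
[[176 174 179 131  94  60  85 218 232]
 [175 179 174 132  94  58  74 222 233]
 [176 176 174 133  94  60  77 222 233]
 [175 177 178 129 100  62  90 224 233]
 [175 176 175 138  94  59  87 224 232]
 [175 174 174 144  96  64  89 226 231]
 [176 174 172 144  96  62 101 224 231]
 [175 175 176 142  98  61 118 227 233]
 [172 177 180 143  95  59 120 228 232]
 [174 173 175 143  96  59 121 225 232]
 [172 176 177 140  96  74 144 227 231]
 [176 175 174 140  89 113 146 226 233]
 [174 176 174 142  85 114 143 229 232]
 [174 173 178 143  86  78 115 227 232]
 [175 177 175 138  85  60  93 228 232]
 [175 175 174 141  83  61  91 229 232]
 [174 175 175 144  88  59  88 230 231]
 [175 174 137 145  86  62  88 231 231]
 [179 174 110 151  87  58  94 231 231]
 [178 175 110 159  87  60  93 232 233]
 [175 175 110 159  86  61  97 232 231]
 [176 177 109 159  80  63  98 232 233]]
0.03 [[0.52, 0.073, 0.03], [0.504, 0.073, 0.03], [0.488, 0.073, 0.03]]
0.047 [[0.518, 0.072, 0.047], [0.503, 0.072, 0.047], [0.487, 0.072, 0.047]]
0.06 [[0.517, 0.071, 0.06], [0.502, 0.071, 0.06], [0.486, 0.071, 0.06]]
0.47 [94, 95, 133, 162]
0.48 [86, 114, 125, 114]
0.49 [108, 155, 121, 121]
0.5 [139, 184, 153, 138]
0.51 [107, 182, 145, 130]
0.52 [119, 128, 129, 131]
0.53 [111, 131, 128, 129]
0.54 [107, 207, 198, 153]
0.55 [209, 230, 230, 199]
0.56 [189, 220, 215, 140]
0.57 [90, 93, 68, 100]
```

The sliver is the bracket's upright plate, at about x 0.50, y 0.071, just inside the wall. That matches where I released it. Handing in.

```bash
python3 -c "
from cell import *
print(job_done())"
```

```text
the job is handed in; nothing more can be done
None
```

I handed the job in at about 31 s with no verdict returned: the roll lies flat in the middle of the 150 mm tin's lid, the flange and sleeve are visible in the bin, and the bracket, mostly hidden by the light bar, was judged to be in from a sliver of its plate; the bystanders look unmoved.

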